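# Move a snap cover to the loaded battery box

### The job

Two identical cordless-lamp battery boxes are screwed to the bench: one is empty but wears the snap cover, the other is loaded with cells and stands open to the dust. Press the cover's two side tabs together to free it, lift it off the empty box without wrenching, and fit it gently on the loaded box, pressing it down against the sprung cells until it sits fully home and both tabs have snapped back out. Then let go, and leave the other things on the bench alone.

Things in the scene. Friction and masses are not known exactly. Their poses are not given: they have to be found in the camera images.
- cover: Grey plastic snap cover, a hood 100 (x) x 46 (y) x 20 (z) mm, 0.1 kg, a push tab on the middle of each long side. Origin: centre of the underside plane that rests on a box's rim when home; z up, x along its length. Same turned by half a turn. Four round-ended pins, 8 mm thick, at x +-41.5, y +-14.5 mm reach 26 mm below the origin and enter a box with 1.5 mm clearance.
- tab_mid (a point): Point of the cover midway between its two tabs, 9 mm above the cover's origin, same axes. The tabs lie at +y and -y: 24 mm wide along x, 14 mm tall, ribbed outer faces 29.5 mm from here (59 mm across both sprung out, 49 mm fully pressed). The plastic is brittle: keep the load of the cover on a box, side load included, below about 25 N.
- tab_left (a joint): Travel of the +y tab in m: 0 sprung out, 0.005 pressed fully in; spring 2 N at 0, 6 N at 0.005. Each tab has a leg inside the cover, reaching 21 mm below its origin, with an outward barb that hooks under the box's ledge; 3 mm of press begins to free it, full press frees it well.
- tab_right (a joint): Travel of the -y tab in m, built the same. Both tabs' ribbed outer faces grip well (friction coefficient about 1.4), so a squeezed cover hardly slips in the fingers when pressed down.
- empty_box: Grey plastic open-topped battery box, empty, wearing the cover at the start: 100 (x) x 46 (y) x 50 (z) mm, fixed to the bench, with 15 mm long, 3 mm high screw ears at both x ends. Origin: centre of its underside, on the bench; z up, x along its length. Rim 50 mm up. Inside each long wall's middle a catch ledge, 11 mm deep from the rim, 30 mm long, 17 mm off centre.
- loaded_box: A second box, alike but uncovered, fixed to the bench; same origin (on the bench) and axes. Its upper shell is clamped at an adjustable height: the rim lies 44 to 56 mm above the bench, not measured. Four upright cells at x +-26 mm stand on springs, tops 6 mm above the rim; the cover pushes them down: 2 N at first touch, 6 N at home on the hard rim. A latched cover may rise 1 mm.
- turned_cup: Bystander: turned wooden cup on a foot, 60 mm wide, 78 mm tall; origin under its centre.
- wax_jar: Bystander: amber glass jar with steel cap, 64 mm wide, 60 mm tall; origin under its centre.
- spanner: Bystander: steel spanner, 160 mm long, lying flat; origin under its middle.
Mind the look-alikes: they are no part of the job. What is shaped like the cover but pink or purple is not meant.

How it is judged:
By the outcome, as a careful person would: the job done as asked, in the order asked, and still so for the second after the job is handed in, with the robot touching nothing.
It also fails if it takes over 51 s, if anything falls off the work surface, if the arm or the gripper's body presses on something with over 40 N, if the wrist force passes 120 N, or if a joint passes its speed limit or range.

### The arm

A 6-joint arm with a two-finger parallel gripper is mounted at the origin on the work surface. World frame = base frame: x ahead of the robot, y to its left, z up, the work surface at z = 0. Lengths are in m, angles in rad, forces in N, time in s.
With the tool pointing down it reaches from about 0.375 to 0.975 m from the base axis. Payload 3.8 kg.
Tool frame: the origin (TCP) lies at the very end of the fingers, on their centre line; the grasp point (between the pads) lies 19 mm behind it (bot.grip_point_offset is the distance from the TCP to the grasp point, in m); z points along the fingers, x is the direction in which the jaws open and shut, and the axes are right-handed (so a half turn about z gives the same grasp; the last joint's range is limited). The gripper opens to 85 mm and grips with 20 to 120 N. Pads are 22 mm wide; open, the fingers measure 114 mm over their backs; the gripper's body (76 mm by 85 mm) begins 54 mm behind the grasp point. The pads swing forward as they close: fully open they stand 13 mm farther back than shut.
Start: joints at [1.082, 0.264, 1.604, -0, 1.274, -0.037], TCP at [0.295, 0.607, 0.231] pointing down, gripper open.
Joint ranges: [-2.63, 2.63], [-0.94, 2.18], [0.31, 2.57], [-1.31, 4.45], [0, 2.66], [-2.55, 2.55]. Speed limits (rad/s): [2.57, 2.57, 3.14, 3.14, 3.14, 3.14].

### API

Orientations are given as a rotation vector (axis times angle).
In Python, from workcell import bot, read_camera gives the robot as it stands.
- The arm moves only by the tool arm_command, never from a script. Its argument "rows" is a list of rows, each an object with "delta_rot": the turn, a rotation vector about the tool's x, y, z in rad, a list of three; "xyz": the shift along the tool's x, y, z in m, a list of three; "gripper": the finger opening in m, from 0 to 0.0854. A call has 1 to 12 rows; each row shifts and turns the commanded pose from where the row before left it, along the tool's axes as they then stand; what a row does not reach is not made up. A row lasts 1/10 s, in which the tool goes at most 50 mm and 8.59 degrees, less where a joint would pass 70% of its speed; a pose out of reach is approached as far as the arm can. A call is refused whole if a number of a shift passes 0.05 or a number of a turn 0.15, either way. A call with a gripper value outside its range is refused whole. The fingers move at their own pace and stop on an object; "force" is the grip in N (left out, the last holds). Time passes only in rows, so rows that do not move let the fingers close. It gives the time, the measured TCP pose, the force and the opening at its end, in the units of the state.
- bot.read_state(): the state, without advancing time (a new reading comes with each control period).
- read_camera(name): name is "scene" or "top" or "wrist"; returns a dict with "pixels" (420x560x3 uint8, red, green, blue), "range_z" (420x560 float32, m along the optical axis (not along the pixel's ray), 0 where there is no reading), "intrinsics" (3x3 intrinsics, pixels), "dist_coeffs" ([k1, k2, p1, p2, k3] as OpenCV has them; the pictures are not rectified), "camera_from_world" (4x4, takes a point from world to camera coordinates). Camera axes: x right, y up, looking along -z (the intrinsics and any distortion apply to the point x, -y, -z); pixel columns grow to the right and rows downward; lengths in m; the calibration is good to about 2 mm. A picture is of the moment at which its call begins.
- bot.finish_job(): hands the job in, once; it reports no verdict.
The state is a dict: "time": time; "q": joint angles; "joint_vel": joint speeds; "joint_torque": joint torques, N m; "tool_pos": TCP position; "tcp_rot": TCP orientation; "wrist_force": force on the tool from outside, world axes, zero at the start; "torque": the same for the moment, N m; "width": opening from 0.0 (shut) to 1.0 (fully open).
Only numpy, scipy, OpenCV 4.12 (cv2) and the standard library are available. Lean on these libraries where they do the work, as an engineer would, in place of code of your own. Each camera call takes 0.05 s, during which the arm holds its last target.

## Working session

There is one attempt and no reset: what is moved stays moved. The work goes in short steps, Python scripts to look and compute and a tool call to move; the robot and the scene stay as the last step left them, time stands still between calls to the robot, and variables do not carry over. Pictures are saved under pics/ and viewed, and the job is handed in when it is done.

Besides the shell and the picture viewer there is one more tool, called after "Emit:" as name(argument=value, ...), one argument or row to a line, values as JSON. arm_command: Moves the arm, as the interface text tells. Its arguments: {"type":"object","properties":{"rows":{"type":"array","items":{"type":"object","properties":{"delta_rot":{"type":"array","items":{"type":"number"}},"xyz":{"type":"array","items":{"type":"number"}},"gripper":{"type":"number"}}}},"force":{"type":"number"}},"required":["rows"]}

```bash
mkdir -p pics; ls; cat > h.py <<'E'
import numpy as np, cv2
from workcell import bot, read_camera
from scipy.spatial.transform import Rotation as R
def snap(n,f):
    c=read_camera(n); cv2.imwrite('pics/'+f,c['pixels'][:,:,::-1]); np.savez('pics/'+f+'.npz',**c); return c
def world(c,u,v,z=None,rng=None):
    """pixel->world via plane z or range"""
    u=np.atleast_1d(u).astype(float);v=np.atleast_1d(v).astype(float)
    p=cv2.undistortPoints(np.stack([u,v],1)[:,None],np.array(c['intrinsics']),np.array(c['dist_coeffs']))[:,0]
    d=np.stack([p[:,0],-p[:,1],-np.ones(len(p))],1)
    T=np.linalg.inv(np.array(c['camera_from_world'])); o=T[:3,3]; D=d@T[:3,:3].T
    if rng is not None: return o+D*np.atleast_1d(rng)[:,None]
    return o+D*((z-o[2])/D[:,2])[:,None]
def cloud(c):
    r=c['range_z']; v,u=np.mgrid[:r.shape[0],:r.shape[1]]
    return world(c,u.ravel(),v.ravel(),rng=r.ravel()).reshape(r.shape+(3,))
E
python3 - <<'E'
from h import *
s=bot.read_state(); print(s)
for n in ['scene','top','wrist']:
    c=snap(n,n+'0.png')
    print(n,c['intrinsics'],c['dist_coeffs'],np.linalg.inv(c['camera_from_world'])[:3,3])
E
```

```text
pics
{'time': 0.0, 'q': array([ 1.08208907e+00,  2.64742762e-01,  1.60537831e+00,  6.42833683e-06,
        1.27369584e+00, -3.69063408e-02]), 'joint_vel': array([ 0.00035764, -0.00069134,  0.00171193, -0.00147475,  0.00190446,
       -0.00106725]), 'joint_torque': array([-8.99226943e-04, -5.15115952e+01, -3.67314506e+01, -1.19060187e-04,
        1.29339175e-02, -2.54442875e-05]), 'tool_pos': array([0.29435584, 0.60662411, 0.2299667 ]), 'tcp_rot': array([ 2.66163225,  1.66684377, -0.00303128]), 'wrist_force': array([-0.09635404, -0.48131236,  0.23949517]), 'torque': array([ 0.00939693, -0.02747325,  0.02813405]), 'width': 0.9963856285757341}
scene [[536.24229758   0.         281.16082328]
 [  0.         536.24229758 202.07156072]
 [  0.           0.           1.        ]] [0.06178577 0.         0.         0.         0.        ] [1.483437   0.70928323 0.79464072]
top [[422.24327102   0.         280.03441499]
 [  0.         422.24327102 210.89993138]
 [  0.           0.           1.        ]] [-0.00569673  0.          0.          0.          0.        ] [ 0.51637192 -0.00442474  1.25302106]
wrist [[359.18264346   0.         284.89172157]
 [  0.         359.18264346 209.8945012 ]
 [  0.           0.           1.        ]] [-0.08757055  0.          0.          0.          0.        ] [0.22276058 0.6411542  0.37391867]
```

View pics/scene0.png

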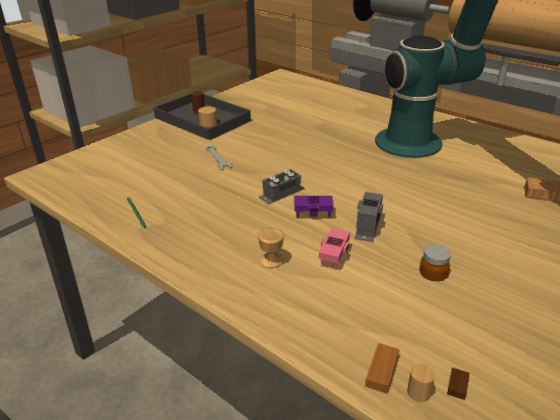

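View pics/top0.png

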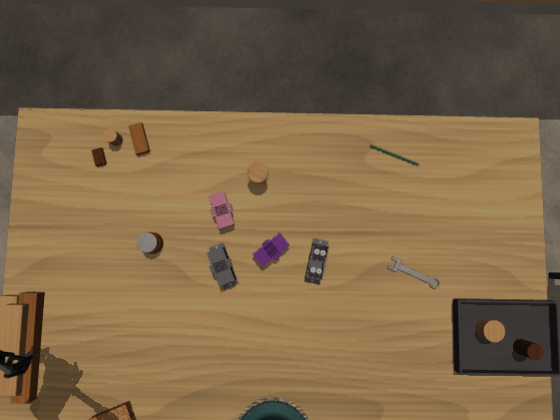

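View pics/wrist0.png

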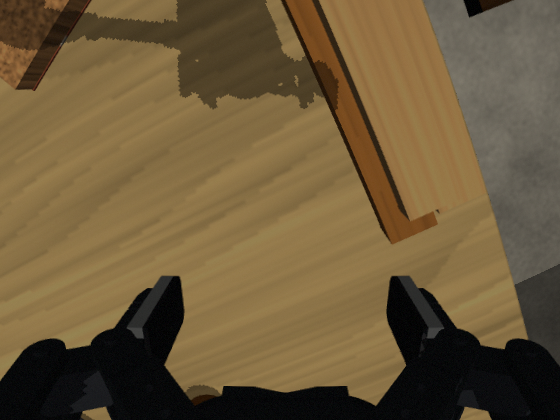

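The scene camera shows the grey covered box at about (369,215) and the open loaded box at (282,186). In the top view they are at (222,267) and (317,261). The purple look-alike lies between them at (271,250) and the pink one at (221,211). The wrist camera sees neither box yet. Next I'll measure positions from the top range image.

```bash
python3 - <<'E'
from h import *
c=np.load('pics/top0.png.npz'); P=cloud(c)
px=c['pixels']
im=cv2.resize(px[190:310,190:350,::-1],None,fx=5,fy=5,interpolation=cv2.INTER_NEAREST); cv2.imwrite('pics/topz.png',im)
c2=np.load('pics/scene0.png.npz')
cv2.imwrite('pics/scz.png',cv2.resize(c2['pixels'][160:275,250:400,::-1],None,fx=5,fy=5,interpolation=cv2.INTER_CUBIC))
for nm,(u0,u1,v0,v1) in dict(cov=(200,242,238,298),load=(298,336,232,292)).items():
    Q=P[v0:v1,u0:u1].reshape(-1,3)
    sat=(px[v0:v1,u0:u1].max(2).astype(int)-px[v0:v1,u0:u1].min(2)).reshape(-1)
    print(nm,np.histogram(Q[:,2],bins=np.arange(-.005,.09,.005)))
    m=(Q[:,2]>.03)&(sat<40); 
    rect=cv2.minAreaRect((Q[m][:,:2]*1000).astype(np.float32)); print(rect, m.sum())
    for lo,hi in [(.04,.05),(.05,.06),(.06,.08)]:
        mm=(Q[:,2]>lo)&(Q[:,2]<hi)&(sat<40)
        if mm.sum()>5: print(lo,mm.sum(),np.median(Q[mm][:,2]),cv2.minAreaRect((Q[mm][:,:2]*1000).astype(np.float32)))
E
```

```text
cov (array([725, 967,  92,   3,   0,   3,   2,   5,   6,   7,   5,   5,   6,
        24, 292, 330,  11,   0]), array([-0.005,  0.   ,  0.005,  0.01 ,  0.015,  0.02 ,  0.025,  0.03 ,
        0.035,  0.04 ,  0.045,  0.05 ,  0.055,  0.06 ,  0.065,  0.07 ,
        0.075,  0.08 ,  0.085]))
((516.8070678710938, 100.26155090332031), (102.5321044921875, 182.55075073242188), 29.083194732666016) 688
0.04 12 0.04396976267295105 ((494.6678161621094, 132.06117248535156), (90.5038833618164, 1.3888665437698364), 22.202802658081055)
0.05 10 0.05468490480683641 ((496.06646728515625, 133.0558624267578), (98.83172607421875, 0.8665580749511719), 22.32668113708496)
0.06 653 0.07014378682865607 ((487.5656433105469, 154.4491729736328), (99.94563293457031, 59.306251525878906), 22.001462936401367)
load (array([ 710, 1032,  176,    7,    7,    8,   13,   11,   10,   26,   61,
        107,   74,    6,    0,    0,    0,    0]), array([-0.005,  0.   ,  0.005,  0.01 ,  0.015,  0.02 ,  0.025,  0.03 ,
        0.035,  0.04 ,  0.045,  0.05 ,  0.055,  0.06 ,  0.065,  0.07 ,
        0.075,  0.08 ,  0.085]))
((506.42742919921875, -116.8374252319336), (45.612117767333984, 100.27588653564453), 78.93931579589844) 279
0.04 83 0.04708912454606584 ((506.5360412597656, -116.66429138183594), (45.448699951171875, 100.29576873779297), 79.28011322021484)
0.05 169 0.05433058462885754 ((506.35137939453125, -117.05120849609375), (44.97164535522461, 99.93524932861328), 78.70482635498047)
0.06 6 0.06089265534871369 ((503.5029602050781, -116.28797912597656), (52.9627685546875, 8.355570793151855), 1.0137325525283813)
```

```bash
nproc; python3 -c "
from workcell import bot; print([a for a in dir(bot) if a[0]!='_'], bot.grip_point_offset)"
```

```text
4
['MotionError', 'finish_job', 'grip_point_offset', 'read_state'] 0.0187
```

View pics/topz.png

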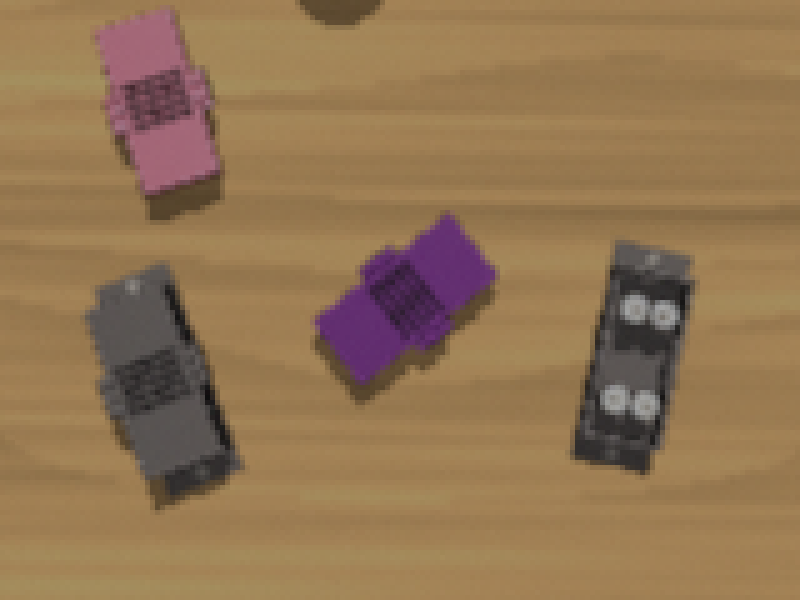

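View pics/scz.png

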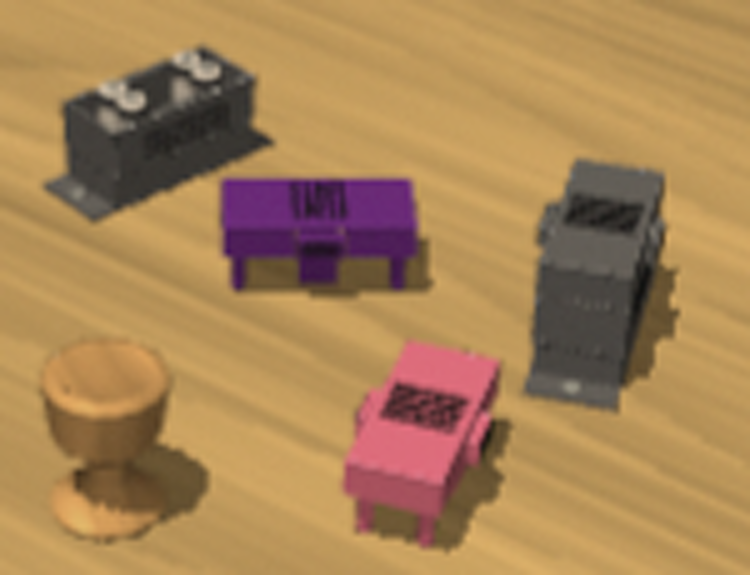

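```bash
cat >> h.py <<'E'
def plan(pos,yaw,rows=1):
    """tool-down target: tool z=-Z, tool x at yaw (deg, mod 180). prints tool-frame shift & rotvec from measured pose"""
    s=bot.read_state(); R0=R.from_rotvec(s['tcp_rot']).as_matrix(); p=s['tool_pos']
    best=None
    for k in (0,180):
        a=np.radians(yaw+k); X=np.array([np.cos(a),np.sin(a),0]); Z=np.array([0,0,-1.]); Rt=np.stack([X,np.cross(Z,X),Z],1)
        rv=R.from_matrix(R0.T@Rt).as_rotvec()
        if best is None or np.linalg.norm(rv)<np.linalg.norm(best[0]): best=(rv,Rt)
    rv,Rt=best
    np.set_printoptions(precision=5,suppress=True)
    print('t',s['time'],'p',p,'yaw',np.degrees(np.arctan2(R0[1,0],R0[0,0])),'tilt z',R0[:,2],'F',s['wrist_force'],'w',s['width'])
    d=np.array(pos)-p
    print('shift in current tool axes',R0.T@d,'in target tool axes',Rt.T@d,'rot',rv)
E
python3 - <<'E'
from h import *
plan([.4876,.1544,.2],112)
c=np.load('pics/top0.png.npz'); P=cloud(c); px=c['pixels'].astype(int)
m=(px[...,2]>px[...,1]+40)&(px[...,0]>px[...,1]+20); m[:, :245]=0
Q=P[m]; print('purple',m.sum(),Q.max(0),Q.min(0),np.round(1000*cv2.boxPoints(cv2.minAreaRect(Q[:,:2].astype(np.float32)))))
E
```

```text
t 0.15 p [0.29443 0.60673 0.23022] yaw 64.11444423130068 tilt z [-0.00082 -0.0016  -1.     ] F [-1.09694 -1.09872 -0.35995] w 0.9980251851021553
shift in current tool axes [-0.32256  0.37127  0.03079] in target tool axes [-0.49176  0.00966  0.03022] rot [-0.00079  0.00168 -0.83576]
purple 496 [0.58202 0.06619 1.25302] [ 0.48938 -0.03282 -0.00269] [[481.  37.]
 [544. -39.]
 [588.  -3.]
 [525.  74.]]
```

The zoomed views show the cover on its box with tabs sprung, the loaded box with its four cell tops, and the purple copy well clear of both. I'll move to a hover over the cover.

Emit:
arm_command(
  rows=[
    {"xyz":[-0.032,0.037,0.003]},
    {"xyz":[-0.032,0.037,0.003]},
    {"xyz":[-0.032,0.037,0.003]},
    {"xyz":[-0.032,0.037,0.003]},
    {"xyz":[-0.032,0.037,0.003]},
    {"xyz":[-0.032,0.037,0.003]},
    {"xyz":[-0.032,0.037,0.003]},
    {"xyz":[-0.032,0.037,0.003]},
    {"xyz":[-0.032,0.037,0.003]},
    {"xyz":[-0.032,0.037,0.003]},
  ],
)

```text
invalid input
```

Emit:
arm_command(
  rows=[
    {"delta_rot":[0,0,-0.14]},
    {"delta_rot":[0,0,-0.14]},
    {"delta_rot":[0,0,-0.14]},
    {"delta_rot":[0,0,-0.14]},
    {"delta_rot":[0,0,-0.14]},
    {"delta_rot":[0,0,-0.135]},
    {},
    {},
  ],
)

```text
invalid input
```

```bash
python3 - <<'E'
from h import *
plan([.4876,.1544,.2],112)
c=snap('wrist','w1.png'); print(bot.read_state()['q'])
px=c['pixels']; P=cloud(c); print(np.round(P[::40,::60,2],3))
E
```

```text
t 0.15 p [0.29443 0.60673 0.23022] yaw 64.11444423130068 tilt z [-0.00082 -0.0016  -1.     ] F [-1.09694 -1.09872 -0.35995] w 0.9980251851021553
shift in current tool axes [-0.32256  0.37127  0.03079] in target tool axes [-0.49176  0.00966  0.03022] rot [-0.00079  0.00168 -0.83576]
[ 1.08212  0.26447  1.60486  0.00001  1.27372 -0.03692]
[[ 0.032  0.031  0.001  0.001  0.001  0.041  0.071  0.041 -0.661 -0.746]
 [ 0.031  0.007  0.     0.002  0.001  0.016  0.071  0.041 -0.749 -0.749]
 [ 0.002  0.     0.001  0.002 -0.     0.001  0.072  0.042 -0.748 -0.748]
 [ 0.002  0.002 -0.     0.002  0.002  0.     0.041  0.071 -0.749 -0.75 ]
 [ 0.001  0.002  0.001  0.001  0.002  0.003  0.042  0.072 -0.746 -0.753]
 [ 0.003  0.002  0.002 -0.001  0.002  0.001 -0.     0.073  0.002 -0.747]
 [ 0.     0.     0.001  0.001  0.001  0.001  0.001 -0.     0.001 -0.75 ]
 [ 0.002  0.001  0.002  0.245  0.002  0.001  0.001  0.001  0.001 -0.748]
 [ 0.002  0.001  0.273  0.251  0.002  0.     0.001  0.279  0.001 -0.754]
 [ 0.002  0.298  0.298  0.001  0.002  0.001  0.002  0.303  0.293  0.3  ]
 [ 0.315  0.301  0.315  0.315  0.31   0.31   0.309  0.316  0.297  0.313]]
```

View pics/w1.png

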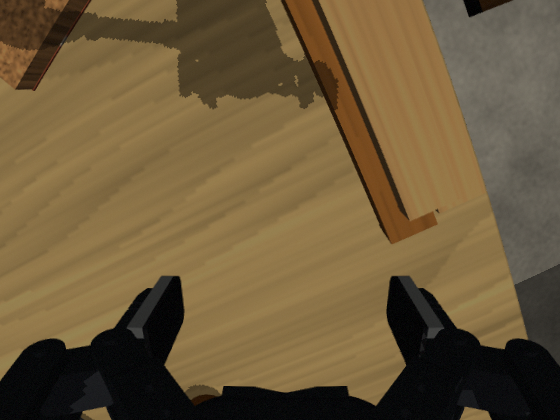

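The view is unchanged because both calls were refused. It looks like each row needs all three fields.

Emit:
arm_command(
  rows=[
    {"xyz":[-0.032,0.037,0.003],"delta_rot":[0,0,0],"gripper":0.085},
    {"xyz":[-0.032,0.037,0.003],"delta_rot":[0,0,0],"gripper":0.085},
    {"xyz":[-0.032,0.037,0.003],"delta_rot":[0,0,0],"gripper":0.085},
    {"xyz":[-0.032,0.037,0.003],"delta_rot":[0,0,0],"gripper":0.085},
    {"xyz":[-0.032,0.037,0.003],"delta_rot":[0,0,0],"gripper":0.085},
    {"xyz":[-0.032,0.037,0.003],"delta_rot":[0,0,0],"gripper":0.085},
    {"xyz":[-0.032,0.037,0.003],"delta_rot":[0,0,0],"gripper":0.085},
    {"xyz":[-0.032,0.037,0.003],"delta_rot":[0,0,0],"gripper":0.085},
    {"xyz":[-0.032,0.037,0.003],"delta_rot":[0,0,0],"gripper":0.085},
    {"xyz":[-0.032,0.037,0.003],"delta_rot":[0,0,0],"gripper":0.085},
  ],
  force=30,
)

```text
time: 1.2
tool_pos: [0.4882, 0.1559, 0.2013]
tcp_rot: [2.662, 1.668, 0.001]
wrist_force: [0.9, 0.1, 0.0]
width: 0.995
```

Emit:
arm_command(
  rows=[
    {"xyz":[0,0,0],"gripper":0.085,"delta_rot":[0,0,-0.14]},
    {"xyz":[0,0,0],"gripper":0.085,"delta_rot":[0,0,-0.14]},
    {"xyz":[0,0,0],"gripper":0.085,"delta_rot":[0,0,-0.14]},
    {"xyz":[0,0,0],"gripper":0.085,"delta_rot":[0,0,-0.14]},
    {"xyz":[0,0,0],"gripper":0.085,"delta_rot":[0,0,-0.14]},
    {"xyz":[0,0,0],"gripper":0.085,"delta_rot":[0,0,-0.135]},
    {"xyz":[0,0,0],"gripper":0.085,"delta_rot":[0,0,0]},
    {"xyz":[0,0,0],"gripper":0.085,"delta_rot":[0,0,0]},
  ],
)

```text
time: 2.0
tool_pos: [0.4877, 0.1578, 0.2012]
tcp_rot: [-1.762, -2.601, 0.0]
wrist_force: [-0.2, 0.1, 0.1]
width: 0.995
```

```bash
python3 - <<'E'
from h import *
plan([.4876,.1544,.2],112)
c=snap('wrist','w2.png'); print(bot.read_state()['q'])
px=c['pixels']; P=cloud(c); print(np.round(P[::40,::60,2],3))
E
```

```text
t 2.0 p [0.48773 0.15782 0.20117] yaw 111.77336704946198 tilt z [-0.0002  -0.00003 -1.     ] F [-0.18596  0.09257  0.07526] w 0.9954379214230166
shift in current tool axes [-0.00313 -0.00139  0.00117] in target tool axes [-0.00312 -0.0014   0.00117] rot [-0.0002  -0.00005 -0.00396]
[ 0.26434 -0.02302  1.98035 -0.00007  1.1844  -1.68693]
[[ 0.001  0.002  0.003  0.001  0.002 -0.     0.     0.001  0.001  0.001]
 [ 0.047  0.001  0.001  0.002  0.002  0.    -0.     0.001  0.002  0.   ]
 [ 0.052  0.     0.001  0.001 -0.     0.002 -0.001  0.003  0.001  0.002]
 [ 0.042  0.001  0.002  0.002  0.001  0.004  0.001  0.002  0.001  0.001]
 [ 0.001  0.     0.048  0.001  0.002  0.071  0.     0.001  0.002  0.002]
 [ 0.002  0.001  0.048  0.001  0.     0.072  0.001  0.003  0.001  0.001]
 [ 0.001  0.002  0.001  0.002 -0.     0.071  0.001  0.001  0.001  0.002]
 [ 0.002  0.001  0.002  0.217  0.001  0.002  0.003  0.001  0.001  0.001]
 [ 0.002  0.     0.245  0.222  0.046  0.002  0.001  0.25   0.06   0.001]
 [ 0.001  0.269  0.269  0.001  0.049  0.001 -0.     0.274  0.263  0.271]
 [ 0.284  0.271  0.286  0.287  0.281  0.28   0.279  0.287  0.268  0.285]]
```

View pics/w2.png

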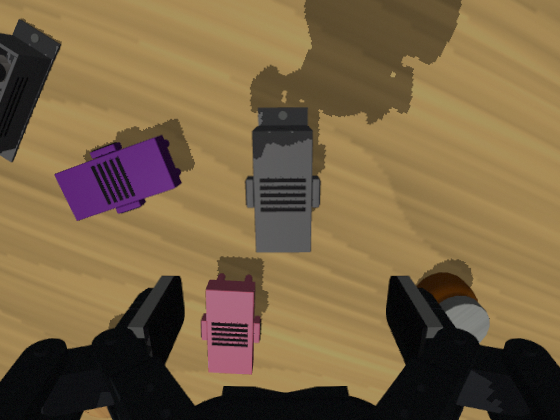

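The wrist view shows the cover's top centre near (283,190), with tabs at (250,192) and (316,192). The pad tips are at (180,280) and (389,280). Now I'll refine the cover pose.

```bash
python3 - <<'E'
from h import *
c=np.load('pics/w2.png.npz'); P=cloud(c); px=c['pixels'].astype(int); sat=px.max(2)-px.min(2)
np.set_printoptions(precision=4,suppress=True)
sub=np.zeros(sat.shape,bool); sub[95:260,235:330]=1
m=sub&(P[...,2]>.064)
# top face incl tabs?
Q=P[m]; print('z',np.median(Q[:,2]),m.sum(),cv2.minAreaRect((Q[:,:2]*1000).astype(np.float32)))
# in-plane top face via rays onto z=.07 of contour
m2=(sub&(P[...,2]>.067)).astype(np.uint8)
m2=cv2.morphologyEx(m2,cv2.MORPH_OPEN,np.ones((25,25)))
cn=max(cv2.findContours(m2,0,1)[0],key=cv2.contourArea)[:,0]
W=world(c,cn[:,0],cn[:,1],z=.07); r=cv2.minAreaRect((W[:,:2]*1000).astype(np.float32)); print('top face',r)
m3=(sub&(P[...,2]>.055)).astype(np.uint8); vs,us=np.nonzero(m3[180:206]); print('tab cols',us.min(),us.max())
for zz in (.062,.066): 
    a=world(c,[us.min()-.5,us.max()+.5],[192,192],z=zz)[:,:2]; print(zz,a,a.mean(0),np.linalg.norm(a[0]-a[1]))
zs=P[...,2]
# tab heights
for u in range(us.min()-1,us.min()+9): print(u,zs[192,u],end=' ')
E
```

```text
z 0.07118693741592697 7574 ((472.7511901855469, 149.33311462402344), (125.23287963867188, 60.302330017089844), 21.9223575592041)
top face ((484.8456115722656, 154.3631591796875), (98.94989013671875, 46.059627532958984), 22.023767471313477)
tab cols 239 329
0.062 [[0.4985 0.1214]
 [0.4709 0.1904]] [0.4847 0.1559] 0.07428916153183704
0.066 [[0.4973 0.1215]
 [0.4701 0.1896]] [0.4837 0.1555] 0.07323929089014429
238 0.0018105125570515579 239 0.0015960361496641373 240 0.0018799700384775075 241 0.0005983948738386702 242 0.0014587899459934661 243 -0.00015431310337343795 244 0.00015347895935013955 245 0.0639953110387686 246 0.06799348850532594 247 0.06575872318202364
```

```bash
python3 - <<'E'
from h import *
plan([.4855,.1544,.075],112)
E
```

```text
t 2.05 p [0.48778 0.1578  0.20122] yaw 111.80111861047293 tilt z [-0.00011 -0.0001  -1.     ] F [ 0.10362  0.59541 -0.3839 ] w 0.9940715255194118
shift in current tool axes [-0.00231 -0.00337  0.12623] in target tool axes [-0.0023  -0.00339  0.12622] rot [-0.00013  0.00005 -0.00347]
```

Emit:
arm_command(
  rows=[
    {"xyz":[-0.001,-0.001,0.035],"gripper":0.085,"delta_rot":[0,0,-0.0035]},
    {"xyz":[-0.001,-0.001,0.04],"gripper":0.085,"delta_rot":[0,0,0]},
    {"xyz":[-0.0003,-0.0014,0.035],"gripper":0.085,"delta_rot":[0,0,0]},
    {"xyz":[0,0,0.016],"gripper":0.085,"delta_rot":[0,0,0]},
    {"xyz":[0,0,0],"gripper":0.085,"delta_rot":[0,0,0]},
    {"xyz":[0,0,0],"gripper":0.085,"delta_rot":[0,0,0]},
    {"xyz":[0,0,0],"gripper":0.085,"delta_rot":[0,0,0]},
  ],
)

```text
time: 2.75
tool_pos: [0.4871, 0.1549, 0.077]
tcp_rot: [1.753, 2.605, 0.004]
wrist_force: [1.6, 1.0, -0.4]
width: 0.994
```

```bash
python3 - <<'E'
from h import *
plan([.4855,.1544,.04],112)
c=snap('wrist','w3.png')
E
```

```text
t 2.75 p [0.48712 0.15486 0.07698] yaw 112.12243196858778 tilt z [ 0.00298  0.00077 -1.     ] F [ 1.6039   0.95729 -0.38857] w 0.9942812600431136
shift in current tool axes [ 0.0002  -0.00178  0.03697] in target tool axes [ 0.00018 -0.00167  0.03698] rot [0.00305 0.0004  0.00214]
```

View pics/w3.png

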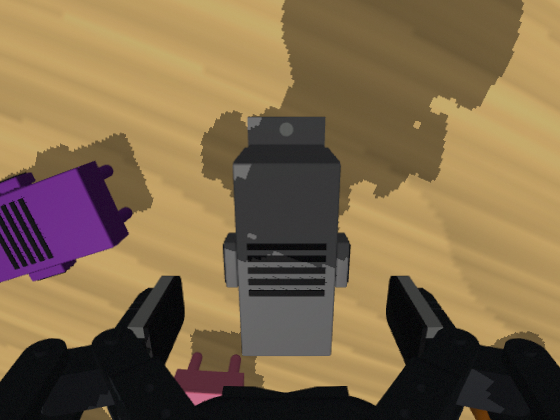

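In this view the tabs span 224 to 350 (mid 287) at row about 260, against a pad midline near 285. I'll measure the offset in the tool frame.

```bash
cat >> h.py <<'E'
def totool(W,s):
    R0=R.from_rotvec(s['tcp_rot']).as_matrix(); return (W-s['tool_pos'])@R0
E
python3 - <<'E'
from h import *
c=np.load('pics/w3.png.npz'); s=bot.read_state(); px=c['pixels'].astype(int); P=cloud(c); T=totool(P,s)
np.set_printoptions(precision=4,suppress=True)
sub=np.zeros(px.shape[:2],bool); sub[130:370,215:360]=1
m=(sub&(P[...,2]>.067)&(P[...,2]<.075)).astype(np.uint8)
m=cv2.morphologyEx(m,cv2.MORPH_OPEN,np.ones((41,41)))
cn=max(cv2.findContours(m,0,1)[0],key=cv2.contourArea)[:,0]
W=totool(world(c,cn[:,0],cn[:,1],z=.0705),s)
print(m.sum(),'top face in tool', cv2.minAreaRect((W[:,:2]*1000).astype(np.float32)))
# tabs: z between .055 and .069
for r in (245,255,265,275):
    u=np.nonzero(sub[r]&(P[r,:,2]>.05))[0]; print(r,u.min(),u.max(),P[r,u.min()+4],totool(world(c,[u.min(),u.max()],[r,r],z=.064),s))
mt=sub&(P[...,2]>.05)&(P[...,2]<.0675); 
for lr in (0,1):
    k=mt.copy(); 
    if lr: k[:,:290]=0
    else: k[:,280:]=0
    k[:225]=0;k[295:]=0
    v,u=np.nonzero(k); print(lr,len(v),u.min(),u.max(),v.min(),v.max(),np.median(T[k],0))
# pads
for nm,sl in (('L',slice(120,200)),('R',slice(380,450))):
    q=T[270:350,sl].reshape(-1,3); zz=P[270:350,sl,2].ravel(); q=q[zz>.08]; print(nm,q.min(0),q.max(0))
E
```

```text
Traceback (most recent call last):
ValueError: max() iterable argument is empty
```

```bash
python3 - <<'E'
from h import *
c=np.load('pics/w3.png.npz'); s=bot.read_state(); px=c['pixels'].astype(int); P=cloud(c); T=totool(P,s)
np.set_printoptions(precision=4,suppress=True)
print(P[150:360:20,290,2], P[260,215:360:6,2])
zt=np.median(P[300:340,260:320,2]); print('ztop',zt)
sub=np.zeros(px.shape[:2],bool); sub[130:370,215:360]=1
H=P[...,2]
for r in (180,200,220,310,330,350):
    u=np.nonzero(sub[r]&(H[r]>zt-.006))[0]; W=totool(world(c,[u.min()-.5,u.max()+.5],[r,r],z=zt),s); print(r,u.min(),u.max(),W[:,0],W[:,0].mean())
for r in (245,255,265,275):
    u=np.nonzero(sub[r]&(H[r]>.04))[0]; W=totool(world(c,[u.min()-.5,u.max()+.5],[r,r],z=zt-.005),s); print('tab',r,u.min(),u.max(),W[:,0],W[:,0].mean())
for q in (260,300):
    v=np.nonzero(sub[:,q]&(H[:,q]>zt-.004))[0]; W=totool(world(c,[q,q],[v.min()-.5,v.max()+.5],z=zt),s); print('len',v.min(),v.max(),W[:,1],W[:,1].mean())
for nm,sl in (('L',slice(120,200)),('R',slice(380,450))):
    q=T[270:350,sl].reshape(-1,3); zz=H[270:350,sl].ravel(); q=q[zz>.08]; print(nm,q.min(0),q.max(0))
E
```

```text
[0.0339 0.0712 0.0713 0.0717 0.0713 0.0712 0.0723 0.0719 0.0718 0.0712
 0.0701] [0.0004 0.0009 0.067  0.0679 0.0703 0.0712 0.0722 0.0712 0.0723 0.0721
 0.0717 0.0715 0.072  0.0725 0.072  0.0722 0.0727 0.0717 0.0723 0.0712
 0.0711 0.0667 0.0665 0.0014 0.001 ]
ztop 0.07125587760590855
180 234 339 [-0.0218  0.0234] 0.0008030863847997838
200 234 338 [-0.0222  0.0234] 0.0005964538288312244
220 235 337 [-0.0222  0.0234] 0.0006045643625340619
310 240 333 [-0.0219  0.0237] 0.0008929176340465514
330 241 332 [-0.022   0.0238] 0.0009109400781686892
350 242 331 [-0.022   0.0239] 0.0009304512190616513
tab 245 223 350 [-0.0291  0.0309] 0.000870698405590618
tab 255 223 349 [-0.0294  0.0307] 0.0006398029416242318
tab 265 224 348 [-0.0293  0.0305] 0.0006447686577846865
tab 275 225 348 [-0.0291  0.0309] 0.000893049872821355
len 162 355 [-0.0528  0.0472] -0.0028328880355970136
len 161 355 [-0.0533  0.0471] -0.003055273202952874
L [-0.0563 -0.0798 -0.1437] [ 0.0001  0.0104 -0.0131]
R [ 0.0001 -0.0798 -0.1437] [ 0.0565  0.0109 -0.0136]
```

Emit:
arm_command(
  rows=[
    {"xyz":[0.0008,-0.0029,0],"gripper":0.085,"delta_rot":[-0.003,0,0]},
    {"xyz":[0,0,0.015],"gripper":0.085,"delta_rot":[0,0,0]},
    {"xyz":[0,0,0.015],"gripper":0.085,"delta_rot":[0,0,0]},
    {"xyz":[0,0,0.01],"gripper":0.085,"delta_rot":[0,0,0]},
    {"xyz":[0,0,0],"gripper":0.085,"delta_rot":[0,0,0]},
    {"xyz":[0,0,0],"gripper":0.085,"delta_rot":[0,0,0]},
    {"xyz":[0,0,0],"gripper":0.085,"delta_rot":[0,0,0]},
  ],
  force=20,
)

```text
time: 3.5
tool_pos: [0.4835, 0.1543, 0.0361]
tcp_rot: [1.752, 2.605, 0.006]
wrist_force: [0.4, 0.0, 0.2]
width: 0.998
```

```bash
cat > m.py <<'E'
from h import *
import sys
s=bot.read_state(); plan([.4842,.1545,.036],112)
c=snap('wrist',sys.argv[1]+'.png'); P=cloud(c); H=P[...,2]
np.set_printoptions(precision=4,suppress=True)
zt=np.median(H[300:340,260:320]); print('ztop',zt, H[240:420:20,290])
sub=np.zeros(H.shape,bool); sub[60:419,190:380]=1
for r in range(160,420,20):
    u=np.nonzero(sub[r]&(H[r]>zt-.006)&(H[r]<zt+.008))[0]
    if len(u)>5: W=totool(world(c,[u.min()-.5,u.max()+.5],[r,r],z=zt),s); print(r,u.min(),u.max(),W[:,0],W[:,0].mean(),W[0,1])
E
python3 m.py w4
```

```text
t 3.5 p [0.48346 0.15433 0.03613] yaw 112.15506889685358 tilt z [ 0.00428  0.00155 -0.99999] F [0.4223  0.04435 0.16126] w 0.9978539669941754
shift in current tool axes [-0.00012  0.00075  0.00014] in target tool axes [-0.00012  0.00075  0.00013] rot [0.00455 0.00017 0.00271]
ztop 0.07166661555940795 [0.0715 0.0716 0.0705 0.0717 0.072  0.0705 0.0722 0.0714 0.1155]
200 213 355 [-0.0227  0.0223] -0.00020097457117154542 -0.04800902663696093
220 214 354 [-0.0228  0.0224] -0.00020604637442318482 -0.041323394814755915
240 215 353 [-0.0229  0.0225] -0.0002114812034647081 -0.03438074474123359
260 217 352 [-0.0227  0.0226] -4.951585855710906e-05 -0.027155425295201468
280 218 350 [-0.0229  0.0224] -0.00022348688434859626 -0.019613816647610097
300 202 365 [-0.029   0.0282] -0.00040806071105489033 -0.011656571654464066
320 206 362 [-0.0283  0.0278] -0.00023893898282363775 -0.0033721719672930987
340 207 360 [-0.0286  0.0277] -0.00043149336087287653 0.005363522473995207
360 224 344 [-0.0229  0.0224] -0.00025364794316973423 0.014477969179229729
380 226 342 [-0.0228  0.0223] -0.0002627949756530759 0.02423392207225936
```

View pics/w4.png

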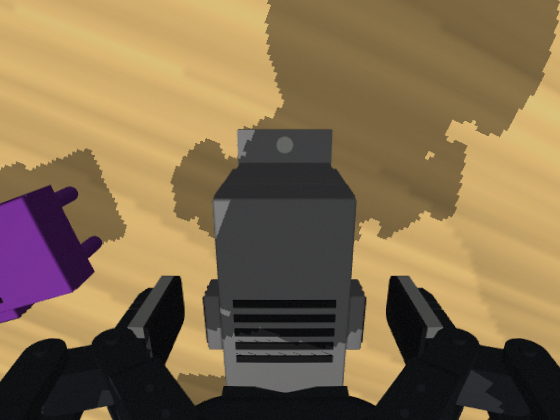

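The fingers now stand astride the cover and the offset is below 0.3 mm. I'll level the tilt, then close in stages while watching the side force.

Emit:
arm_command(
  rows=[
    {"xyz":[-0.0002,0.0005,0],"gripper":0.07,"delta_rot":[0.0045,0,0]},
    {"xyz":[0,0,0],"gripper":0.063,"delta_rot":[0,0,0]},
    {"xyz":[0,0,0],"gripper":0.06,"delta_rot":[0,0,0]},
    {"xyz":[0,0,0],"gripper":0.06,"delta_rot":[0,0,0]},
  ],
  force=20,
)

```text
time: 3.95
tool_pos: [0.4833, 0.1541, 0.0354]
tcp_rot: [-1.753, -2.606, 0.002]
wrist_force: [0.1, 1.3, -0.4]
width: 0.7
```

Emit:
arm_command(
  rows=[
    {"xyz":[0,0,0],"gripper":0.057,"delta_rot":[0,0,0]},
    {"xyz":[0,0,0],"gripper":0.056,"delta_rot":[0,0,0]},
    {"xyz":[0,0,0],"gripper":0.055,"delta_rot":[0,0,0]},
  ],
)

```text
time: 4.25
tool_pos: [0.4834, 0.1541, 0.0358]
tcp_rot: [-1.753, -2.606, 0.002]
wrist_force: [-1.8, -1.1, 4.7]
width: 0.646
```

```bash
python3 m.py w5 | grep -v '^[23]'
```

```text
t 4.25 p [0.48337 0.15411 0.03582] yaw 112.15887051134821 tilt z [-0.00126 -0.00064 -1.     ] F [-1.75274 -1.10561  4.71146] w 0.6463311516319092
shift in current tool axes [ 0.00005  0.00092 -0.00018] in target tool axes [ 0.00005  0.00092 -0.00018] rot [-0.00141  0.00012  0.00277]
ztop 0.0716565156856607 [0.0726 0.0718 0.0709 0.0713 0.0707 0.0718 0.072  0.0709 0.1154]
```

View pics/w5.png

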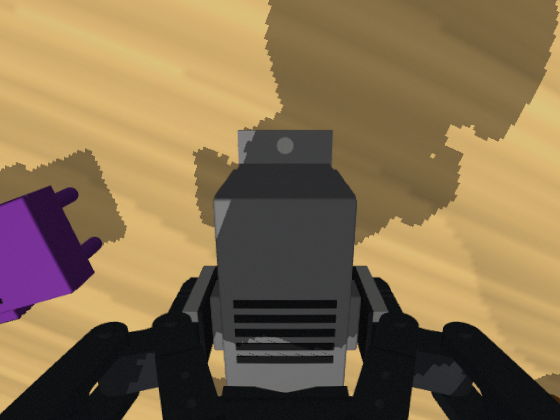

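Both pads are on the tabs, symmetric about the midline. The pads' forward swing pushes down with about 4.7 N, so I'll raise slightly while closing further.

Emit:
arm_command(
  rows=[
    {"xyz":[0,0,-0.0006],"gripper":0.0535,"delta_rot":[0,0,0]},
    {"xyz":[0,0,-0.0003],"gripper":0.052,"delta_rot":[0,0,0]},
    {"xyz":[0,0,0],"gripper":0.052,"delta_rot":[0,0,0]},
  ],
)

```text
time: 4.6
tool_pos: [0.4834, 0.1541, 0.0364]
tcp_rot: [-1.753, -2.606, 0.002]
wrist_force: [-1.4, -0.7, 4.6]
width: 0.614
```

Emit:
arm_command(
  rows=[
    {"xyz":[0,0,-0.0003],"gripper":0.0505,"delta_rot":[0,0,0]},
    {"xyz":[0,0,-0.0003],"gripper":0.048,"delta_rot":[0,0,0]},
    {"xyz":[0,0,0],"gripper":0.046,"delta_rot":[0,0,0]},
    {"xyz":[0,0,0],"gripper":0.046,"delta_rot":[0,0,0]},
  ],
)

```text
time: 5.0
tool_pos: [0.4834, 0.154, 0.0371]
tcp_rot: [-1.753, -2.607, 0.002]
wrist_force: [-1.8, -2.6, 5.9]
width: 0.568
```

```bash
python3 m.py w6 | grep -v '^[23]'
```

```text
t 5.0 p [0.48342 0.15399 0.0371 ] yaw 112.16177762750316 tilt z [-0.00116 -0.00081 -1.     ] F [-1.7701  -2.56654  5.88064] w 0.5677684454777683
shift in current tool axes [0.00018 0.00092 0.0011 ] in target tool axes [0.00019 0.00091 0.0011 ] rot [-0.00137  0.00031  0.00282]
ztop 0.07166264457925976 [0.0713 0.0709 0.0718 0.071  0.0716 0.0712 0.0716 0.0725 0.1163]
```

View pics/w6.png

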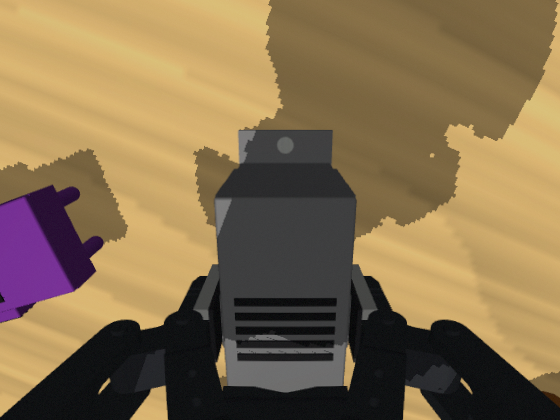

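Opening 0.568 × 85.4 mm is about 48.5 mm, so both tabs are fully pressed and the side force is small. Now a gentle lift.

Emit:
arm_command(
  rows=[
    {"xyz":[0,0,-0.0005],"gripper":0.045,"delta_rot":[0,0,0]},
    {"xyz":[0,0,-0.0005],"gripper":0.045,"delta_rot":[0,0,0]},
    {"xyz":[0,0,-0.001],"gripper":0.045,"delta_rot":[0,0,0]},
    {"xyz":[0,0,0],"gripper":0.045,"delta_rot":[0,0,0]},
  ],
)

```text
time: 5.45
tool_pos: [0.4829, 0.1541, 0.0384]
tcp_rot: [-1.752, -2.606, 0.003]
wrist_force: [0.1, -0.1, -0.6]
width: 0.567
```

Emit:
arm_command(
  rows=[
    {"xyz":[0,0,-0.001],"gripper":0.045,"delta_rot":[0,0,0]},
    {"xyz":[0,0,-0.0015],"gripper":0.045,"delta_rot":[0,0,0]},
    {"xyz":[0,0,0],"gripper":0.045,"delta_rot":[0,0,0]},
  ],
)

```text
time: 5.75
tool_pos: [0.4834, 0.1542, 0.0415]
tcp_rot: [-1.753, -2.606, 0.001]
wrist_force: [-0.2, -0.7, -0.8]
width: 0.569
```

```bash
python3 m.py w7 | grep -v '^[3]'
```

```text
t 5.75 p [0.48343 0.1542  0.04149] yaw 112.15870804157598 tilt z [-0.00098 -0.00045 -1.     ] F [-0.18163 -0.69249 -0.78987] w 0.5692513145713071
shift in current tool axes [-0.00001  0.00083  0.00549] in target tool axes [-0.00001  0.00082  0.00549] rot [-0.00108  0.00005  0.00277]
ztop 0.07588844599392276 [0.0755 0.0756 0.0753 0.0769 0.0754 0.0762 0.0757 0.0757 0.1211]
200 215 356 [-0.0223  0.0229] 0.00028382713467259117 -0.047601327284005755
220 216 353 [-0.0224  0.0223] -3.931947982281116e-05 -0.040843863886479335
240 217 353 [-0.0225  0.0228] 0.00012466763188435578 -0.03383158859846523
260 218 352 [-0.0226  0.0229] 0.00012539444326138682 -0.026537409301774402
280 220 350 [-0.0224  0.0227] 0.00012613490423375208 -0.01893331164669934
```

The cover rises freely at about 1 N, which is just its weight. I'll lift it clear.

Emit:
arm_command(
  rows=[
    {"xyz":[0,0,-0.006],"gripper":0.045,"delta_rot":[0,0,0]},
    {"xyz":[0,0,-0.01],"gripper":0.045,"delta_rot":[0,0,0]},
    {"xyz":[0,0,-0.012],"gripper":0.045,"delta_rot":[0,0,0]},
    {"xyz":[0,0,-0.03],"gripper":0.045,"delta_rot":[0,0,0]},
    {"xyz":[0,0,-0.04],"gripper":0.045,"delta_rot":[0,0,0]},
    {"xyz":[0,0,-0.03],"gripper":0.045,"delta_rot":[0,0,0]},
    {"xyz":[0,0,0],"gripper":0.045,"delta_rot":[0,0,0]},
    {"xyz":[0,0,0],"gripper":0.045,"delta_rot":[0,0,0]},
  ],
)

```text
time: 6.6
tool_pos: [0.4843, 0.1544, 0.1711]
tcp_rot: [1.752, 2.606, 0.002]
wrist_force: [-1.0, -0.4, -1.3]
width: 0.565
```

```bash
python3 m.py w8 | grep -v '^[3]'; python3 -c "
from h import *
plan([.5035,-.117,.17],79); snap('scene','s8.png')"
```

```text
t 6.6 p [0.48431 0.15443 0.17113] yaw 112.15631216900661 tilt z [ 0.00198  0.00032 -1.     ] F [-0.9723  -0.44716 -1.28399] w 0.564562025701212
shift in current tool axes [ 0.00017 -0.00034  0.13513] in target tool axes [ 0.00011 -0.00008  0.13513] rot [0.00195 0.00045 0.00273]
ztop 0.20553362043256423 [0.2045 0.2059 0.206  0.2058 0.2063 0.2061 0.2065 0.2052 0.2499]
200 215 356 [-0.0223  0.0229] 0.00028101198314815605 -0.047627463443985885
220 216 354 [-0.0224  0.0226] 0.0001215822825685782 -0.04086971863050414
240 217 353 [-0.0225  0.0228] 0.00012246267713362027 -0.03385443996869481
260 218 352 [-0.0226  0.0229] 0.00012339879065267727 -0.02655420360541554
280 220 350 [-0.0224  0.0227] 0.0001244150951099643 -0.018940694741511103
t 6.65 p [0.4831  0.15412 0.16945] yaw 112.15936737209486 tilt z [-0.00119 -0.00054 -1.     ] F [-0.24874 -0.87872 -0.96072] w 0.5670708082321414
shift in current tool axes [-0.25879 -0.08337 -0.00043] in target tool axes [-0.26224  0.07175 -0.00055] rot [-0.00125  0.00042  0.57874]
```

View pics/w8.png

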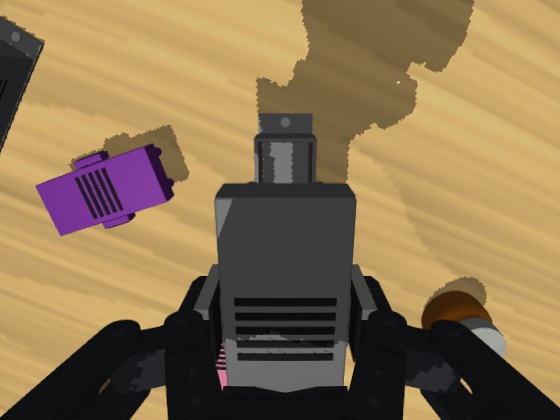

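View pics/s8.png

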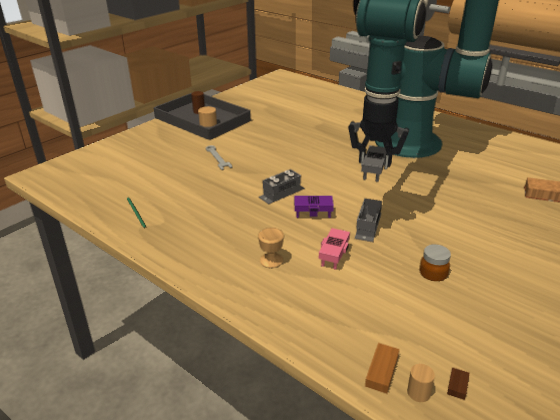

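The cover is held level and clear of the empty box. I'll turn it and go past the loaded box, so the wrist camera (row about 200 and above) sees the box unobstructed.

Emit:
arm_command(
  rows=[
    {"xyz":[0,0,0],"gripper":0.045,"delta_rot":[0,0,0.145]},
    {"xyz":[0,0,0],"gripper":0.045,"delta_rot":[0,0,0.145]},
    {"xyz":[0,0,0],"gripper":0.045,"delta_rot":[0,0,0.145]},
    {"xyz":[0,0,0],"gripper":0.045,"delta_rot":[0,0,0.144]},
    {"xyz":[-0.0375,0.026,0],"gripper":0.045,"delta_rot":[0,0,0]},
    {"xyz":[-0.0375,0.026,0],"gripper":0.045,"delta_rot":[0,0,0]},
    {"xyz":[-0.0375,0.026,0],"gripper":0.045,"delta_rot":[0,0,0]},
    {"xyz":[-0.0375,0.026,0],"gripper":0.045,"delta_rot":[0,0,0]},
    {"xyz":[-0.0375,0.026,0],"gripper":0.045,"delta_rot":[0,0,0]},
    {"xyz":[-0.0375,0.026,0],"gripper":0.045,"delta_rot":[0,0,0]},
    {"xyz":[-0.0375,0.026,0],"gripper":0.045,"delta_rot":[0,0,0]},
  ],
)

```text
time: 7.8
tool_pos: [0.6109, -0.1397, 0.1668]
tcp_rot: [-2.422, -1.995, 0.006]
wrist_force: [-0.0, -0.1, -1.6]
width: 0.562
```

Emit:
arm_command(
  rows=[
    {"xyz":[0,0,0],"gripper":0.045,"delta_rot":[0,0,0]},
    {"xyz":[0,0,0],"gripper":0.045,"delta_rot":[0,0,0]},
    {"xyz":[0,0,0],"gripper":0.045,"delta_rot":[0,0,0]},
  ],
)

```text
time: 8.1
tool_pos: [0.6105, -0.1373, 0.1674]
tcp_rot: [-2.421, -1.996, 0.005]
wrist_force: [-0.6, 0.7, -1.9]
width: 0.569
```

```bash
python3 -c "
from h import *
plan([.5035,-.117,.17],79); snap('wrist','w9.png')"
```

```text
t 8.1 p [ 0.61048 -0.13729  0.16742] yaw 78.98759895096329 tilt z [-0.00486  0.00081 -0.99999] F [-0.61021  0.68134 -1.9094 ] w 0.5688478167143983
shift in current tool axes [-0.00052 -0.1089  -0.00205] in target tool axes [-0.0005  -0.10889 -0.00258] rot [-0.00493  0.00013 -0.00022]
```

View pics/w9.png

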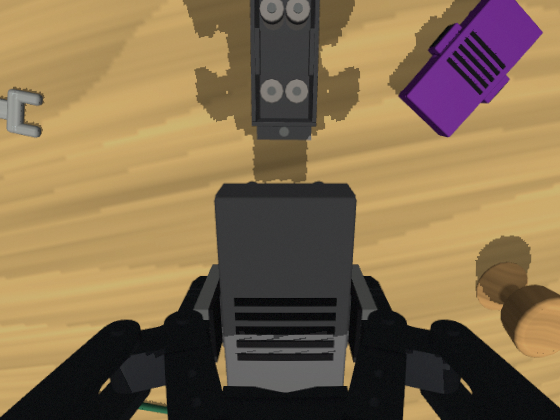

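The loaded box is in view but its near end is cut off at the top edge. I'll back up 30 mm.

Emit:
arm_command(
  rows=[
    {"xyz":[0,-0.015,-0.0025],"gripper":0.045,"delta_rot":[-0.0045,0,0]},
    {"xyz":[0,-0.017,0],"gripper":0.045,"delta_rot":[0,0,0]},
    {"xyz":[0,0,0],"gripper":0.045,"delta_rot":[0,0,0]},
    {"xyz":[0,0,0],"gripper":0.045,"delta_rot":[0,0,0]},
    {"xyz":[0,0,0],"gripper":0.045,"delta_rot":[0,0,0]},
  ],
)

```text
time: 8.65
tool_pos: [0.5811, -0.1316, 0.172]
tcp_rot: [2.421, 1.997, 0.003]
wrist_force: [-0.4, 0.4, -1.0]
width: 0.562
```

```bash
python3 -c "
from h import *
plan([.5035,-.117,.17],79); c=snap('wrist','w10.png'); print(bot.read_state()['tool_pos'])
cv2.imwrite('pics/w10z.png',cv2.resize(c['pixels'][0:200,200:400,::-1],None,fx=3,fy=3,interpolation=cv2.INTER_CUBIC))
P=cloud(c); T=totool(P,bot.read_state()); np.savez('pics/w10T.npz',T=T)
np.set_printoptions(precision=4,suppress=True,linewidth=200)
H=P[...,2]
for r in range(8,180,8): print(r,(H[r,240:334:4]*1000).round().astype(int))
"
```

```text
t 8.65 p [ 0.58108 -0.13159  0.172  ] yaw 79.03599376405124 tilt z [ 0.00397 -0.00161 -0.99999] F [-0.39898  0.38828 -0.95294] w 0.5619689514638675
shift in current tool axes [-0.00043 -0.07895  0.00167] in target tool axes [-0.00049 -0.07894  0.002  ] rot [0.0042  0.00083 0.00063]
[ 0.58116 -0.13179  0.17196]
8 [0 2 2 1 1 2 1 1 2 2 1 2 1 1 1 1 1 1 2 1 2 2 1 1]
16 [1 0 1 1 5 4 4 5 5 4 3 5 6 4 4 4 5 5 5 0 0 0 2 1]
24 [ 2  2  1 52 49 50 48 49 49 50 51 51 50 50 52 52 50 50 50 52  2  1  2  1]
32 [ 2  2  2 52 45 17 18 19 18 14 14 14 15 14 19 20 22 21 27 52  1  1  1  1]
40 [ 2  1  1 52 48  7  6  5  5  5  5  5  4  6  6  6  5  5 29 52  0  2  2  0]
48 [ 1  0  2 53 48  8 58 56 58 58 59  4 58 58 58 57 58  5 31 52  2  1  1  1]
56 [ 3  1  1 51 49  7 57 60 58 60 59  5 57 58 60 60 59 58 34 52  1  0  0  2]
64 [ 2  1  2 52 50  9 56 57 57 60 55  6 56 59 58 57 59  4 36 52  1  1  0  2]
72 [  1   1   1  52  50  12   7   6   5   6 316   4   5   5   4   5   5   6  38  52   1   2   1   1]
80 [ 0  1  2 51 52 51  5  5  6  6  6  5  4  5  4  5  5 43 52 53  1  2  0  1]
88 [ 1  0  3 51 53 53  4  6  6  4  6  5  5 
[... 190 characters left out ...]
12 [-1  1  0  0 52 52  6  5  5  5  5  4  4  5  5  6  6 52 51 52  0 -1  1  1]
120 [ 1  1  1  1 52 17  6 28 43 32  6  5  5 31 36  6  4 12 52  1  0  1  0  1]
128 [ 1  1  1  1 53 17 58 58 58 58 58  6 58 58 58 58 58 12 52  2  0  0  0  1]
136 [ 1  2  1  2 52  9 58 60 61 56 59  6 59 58 61 58 58 15 52  3  2  2  1  3]
144 [ 2  1  2  2 50  8  5  5 59  5  5  7  6 55 60  5  6 19 52  0  2  2  1  1]
152 [ 1  2  1  1 52 11  9  8  9  8  8  8  8  8  8  7  7 23 52  2  2  1 -1  1]
160 [ 2  1  0  0 51 47 51 50 51 51 51 49 50 49 49 49 50 49 52  1  1  0  1  2]
168 [  0   0  -1   0   1   4   4   3   4   3   3 316   4   4   5   4   4   4   1   2   2   0   1   1]
176 [2 1 2 1 3 1 1 1 2 1 2 0 0 2 1 0 1 2 1 1 2 1 1 1]
```

View pics/w10z.png

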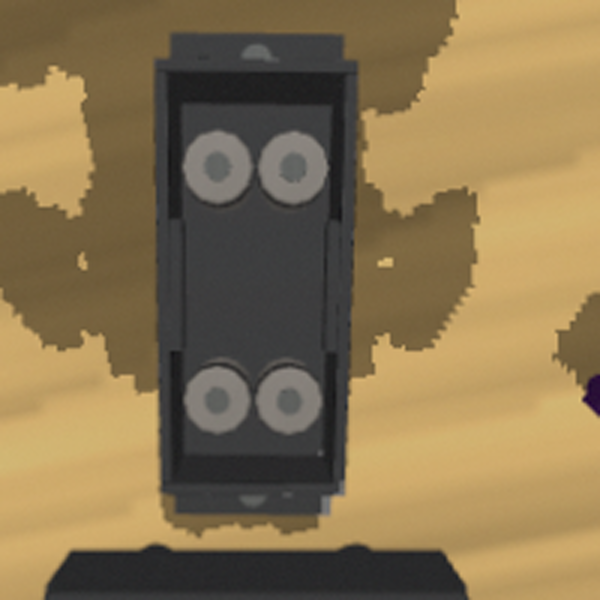

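The full box is visible: cells at zoomed (217,167), (292,167), (217,400) and (289,400), rim corners near (157,62) and (343,490). I'll fit the box outline and the held cover in the same tool frame.

```bash
cat > fit.py <<'E'
from h import *
import sys
np.set_printoptions(precision=4,suppress=True,linewidth=160)
f=sys.argv[1]; c=np.load(f'pics/{f}.png.npz'); s=bot.read_state(); P=cloud(c); H=P[...,2]
zb=.0515
m=(H>zb-.0045)&(H<zb+.011); m[185:]=0; m[:,:225]=0; m[:,345:]=0
m=cv2.morphologyEx(m.astype(np.uint8),cv2.MORPH_CLOSE,np.ones((5,5)))
cn=max(cv2.findContours(m,cv2.RETR_EXTERNAL,cv2.CHAIN_APPROX_NONE)[0],key=cv2.contourArea)[:,0]
hull=cv2.convexHull(cn)[:,0]
W=totool(world(c,hull[:,0],hull[:,1],z=zb),s); r=cv2.minAreaRect((W[:,:2]*1000).astype(np.float32)); print('box outer in tool',r)
# side-line fits by rows
L=[];Rr=[]
for v in range(30,155,3):
    u=np.nonzero(m[v])[0]; a=totool(world(c,[u.min()-.5,u.max()+.5],[v,v],z=zb),s); L.append(a[0]);Rr.append(a[1])
L=np.array(L);Rr=np.array(Rr)
for n,A in (('L',L),('R',Rr)):
    k=np.polyfit(A[:,1],A[:,0],1); print(n,'x at y=-.0789',np.polyval(k,-.0789),'slope',k[0],'res',np.std(A[:,0]-np.polyval(k,A[:,1])))
B=[];Tt=[]
for u in range(262,310,3):
    v=np.nonzero(m[:,u])[0]; a=totool(world(c,[u,u],[v.min()-.5,v.max()+.5],z=zb),s); B.append(a[0,1]);Tt.append(a[1,1])
print('ends y',np.median(B),np.median(Tt),(np.median(B)+np.median(Tt))/2)
# held cover
zt=np.median(H[230:290,250:320]); print('cover ztop',zt,'TCP z',s['tool_pos'][2])
mc=(abs(H-zt)<.006); mc[:150]=0
fr=[totool(world(c,[u],[np.nonzero(mc[:,u])[0].min()-.5],z=zt),s)[0,1] for u in range(235,335,5)]; print('front edge',np.array(fr))
L=[];Rr=[]
for v in list(range(202,270,3)):
    u=np.nonzero(mc[v,205:365])[0]+205; a=totool(world(c,[u.min()-.5,u.max()+.5],[v,v],z=zt),s); L.append(a[0]);Rr.append(a[1])
for n,A in (('L',np.array(L)),('R',np.array(Rr))):
    k=np.polyfit(A[:,1],A[:,0],1); print('cov',n,'x at y=0',k[1],'slope',k[0],'res',np.std(A[:,0]-np.polyval(k,A[:,1])))
print('bench z', np.median(H[5:180,120:200]))
E
python3 fit.py w10
```

```text
box outer in tool ((-0.38620948791503906, -79.56177520751953), (46.319419860839844, 99.18150329589844), 0.37938910722732544)
L x at y=-.0789 -0.023463937974352974 slope -0.006536914922814006 res 0.00022426332669802022
R x at y=-.0789 0.02238892903364894 slope -0.01661533182404613 res 0.00021409475023105904
ends y -0.1292351037593069 -0.02972874239464789 -0.0794819230769774
cover ztop 0.20581161899983175 TCP z 0.17195506250157477
front edge [-0.0503 -0.0503 -0.05   -0.0503 -0.0503 -0.05   -0.05   -0.05   -0.05   -0.0503 -0.05   -0.05   -0.05   -0.05   -0.05   -0.05   -0.05   -0.05   -0.0503
 -0.0503]
cov L x at y=0 -0.022821116517181966 slope 0.0005460788646470362 res 0.00011987670616715266
cov R x at y=0 0.02267502110559687 slope 0.003708507528474835 res 9.477863691324711e-05
bench z 0.0012356214256548925
```

Relative to the tool, the box centre is at (-0.4, -79.4) mm, with about 0.6° of yaw to add. The held cover's centre is at about 0. I'll move over the box and part-way down.

Emit:
arm_command(
  rows=[
    {"xyz":[0,0,0],"gripper":0.045,"delta_rot":[0.0025,0,0.01]},
    {"xyz":[-0.0002,-0.02,0],"gripper":0.045,"delta_rot":[0,0,0]},
    {"xyz":[-0.0005,-0.03,0.01],"gripper":0.045,"delta_rot":[0,0,0]},
    {"xyz":[-0.0005,-0.0294,0.02],"gripper":0.045,"delta_rot":[0,0,0]},
    {"xyz":[0,0,0.03],"gripper":0.045,"delta_rot":[0,0,0]},
    {"xyz":[0,0,0.025],"gripper":0.045,"delta_rot":[0,0,0]},
    {"xyz":[0,0,0],"gripper":0.045,"delta_rot":[0,0,0]},
    {"xyz":[0,0,0],"gripper":0.045,"delta_rot":[0,0,0]},
    {"xyz":[0,0,0],"gripper":0.045,"delta_rot":[0,0,0]},
    {"xyz":[0,0,0],"gripper":0.045,"delta_rot":[0,0,0]},
  ],
)

```text
time: 9.7
tool_pos: [0.5042, -0.1179, 0.0885]
tcp_rot: [2.432, 1.983, 0.003]
wrist_force: [0.8, -0.2, -0.7]
width: 0.567
```

```bash
python3 -c "
from h import *
w=np.load('pics/w10.png.npz')
# target from w10 at that TCP pose (0.5812,-0.1318) yaw 79.036
a=np.radians(79.036); X=np.array([np.cos(a),np.sin(a)]); Y=np.array([np.sin(a),-np.cos(a)])
t=np.array([.5811,-.1317])+X*(-.0004)+Y*(-.0794); print('target',t)
plan([t[0],t[1],.085],79.036-.57); c=snap('wrist','w11.png'); plan([t[0],t[1],.085],79.036-.57); snap('scene','s11.png')"
```

```text
target [ 0.50307322 -0.11699144]
t 9.7 p [ 0.50422 -0.11793  0.08846] yaw 78.40101487420249 tilt z [ 0.00363 -0.00182 -0.99999] F [ 0.76213 -0.2471  -0.7035 ] w 0.5671694680749706
shift in current tool axes [ 0.00069 -0.00132  0.00345] in target tool axes [ 0.00069 -0.00131  0.00346] rot [ 0.00392  0.00105 -0.00113]
t 9.75 p [ 0.50396 -0.11785  0.08826] yaw 78.40645999196678 tilt z [ 0.00331 -0.00175 -0.99999] F [-0.36755  0.05511 -0.68608] w 0.5659726437532843
shift in current tool axes [ 0.00067 -0.00106  0.00326] in target tool axes [ 0.00066 -0.00105  0.00326] rot [ 0.0036   0.00105 -0.00104]
```

View pics/w11.png

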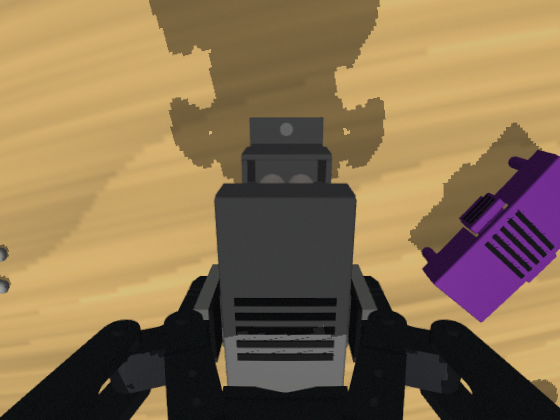

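```bash
python3 -c "
import cv2; a=cv2.imread('pics/s11.png')[120:240,200:360]; cv2.imwrite('pics/s11z.png',cv2.resize(a,None,fx=5,fy=5,interpolation=cv2.INTER_CUBIC))"
```

```text
(no output)
```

View pics/s11z.png

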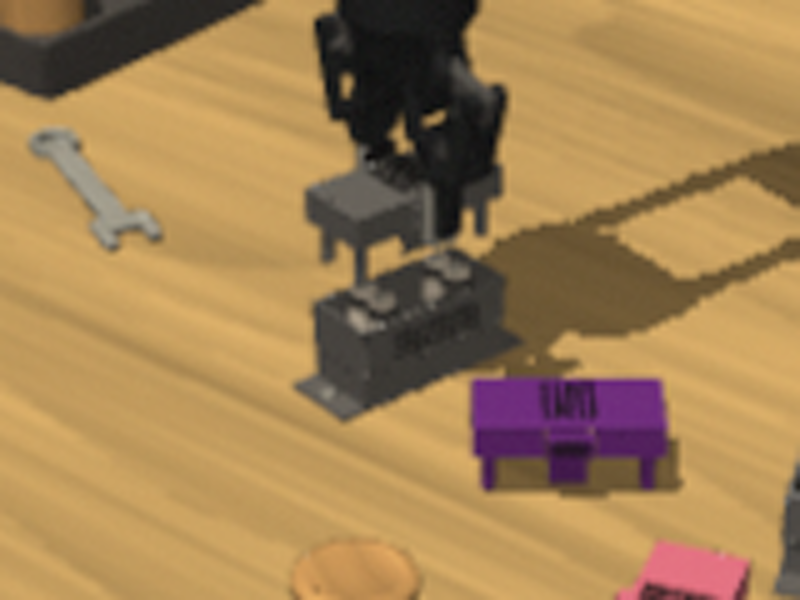

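The wrist view shows the near end of the box rim at rows 148 to 183 (columns about 242 to 331), ahead of the cover's front edge. I'll measure the rim against the cover in the tool frame.

```bash
cat > chk.py <<'E'
from h import *
import sys
np.set_printoptions(precision=4,suppress=True,linewidth=160)
f=sys.argv[1]; c=np.load(f'pics/{f}.png.npz'); s=bot.read_state(); P=cloud(c); H=P[...,2]
zb=.0515
m=abs(H-zb)<.005; m[183:]=0; m[:130]=0; m[:,:225]=0;m[:,350:]=0
C=[]
for v in range(154,182,2):
    u=np.nonzero(m[v])[0]
    if len(u)<3: continue
    a=totool(world(c,[u.min()-.5,u.max()+.5],[v,v],z=zb),s); C.append((v,u.min(),u.max(),a[0,0],a[1,0],a[:,0].mean(),a[0,1]))
C=np.array(C); print(C)
fr=[]
for u in range(252,322,3):
    v=np.nonzero(m[:,u])[0]
    if len(v): fr.append((u,v.min(),*totool(world(c,[u],[v.min()-.5],z=zb),s)[0,:2]))
fr=np.array(fr); print('front row',fr[:,1],'y',fr[:,3].round(4),'slope',np.polyfit(fr[:,2],fr[:,3],1))
zt=np.median(H[230:290,250:320]); mc=(abs(H-zt)<.006); mc[:150]=0
y=[totool(world(c,[u],[np.nonzero(mc[:,u])[0].min()-.5],z=zt),s)[0,1] for u in range(235,335,5)]; print('cover front',np.median(y),'ztop',zt)
L=[]
for v in range(202,270,3):
    u=np.nonzero(mc[v,205:365])[0]+205; L.append(totool(world(c,[u.min()-.5,u.max()+.5],[v,v],z=zt),s)[:,0])
print('cover x mid',np.mean(L,0),np.mean(L))
E
python3 chk.py w11
```

```text
[[154.     242.     331.      -0.0223   0.0231   0.0004  -0.0502]
 [156.     242.     331.      -0.0223   0.0232   0.0004  -0.0492]
 [158.     242.     331.      -0.0224   0.0232   0.0004  -0.0482]
 [160.     242.     330.      -0.0224   0.0227   0.0002  -0.0472]
 [162.     242.     331.      -0.0225   0.0233   0.0004  -0.0462]
 [164.     242.     331.      -0.0225   0.0233   0.0004  -0.0451]
 [166.     242.     331.      -0.0225   0.0234   0.0004  -0.0441]
 [168.     242.     330.      -0.0226   0.0229   0.0002  -0.0431]
 [170.     241.     330.      -0.0231   0.0229  -0.0001  -0.042 ]
 [172.     241.     330.      -0.0232   0.023   -0.0001  -0.041 ]
 [174.     241.     330.      -0.0232   0.023   -0.0001  -0.0399]
 [176.     241.     330.      -0.0232   0.023   -0.0001  -0.0389]
 [178.     242.     330.      -0.0227   0.0231   0.0002  -0.0378]
 [180.     242.     330.      -0.0228   0.0231   0.0002  -0.0368]]
front row [153. 153. 153. 153. 154. 153. 153. 153. 153. 153. 153. 153. 153. 153. 153. 153. 153. 153. 153. 153. 153. 153. 153. 153.] y [-0.051  -0.051  -0.051  -0.051  -0.0505 -0.051  -0.051  -0.051  -0.051  -0.051  -0.051  -0.051  -0.051  -0.051  -0.051  -0.051  -0.051  -0.051  -0.051
 -0.051  -0.051  -0.051  -0.051  -0.051 ] slope [-0.0024 -0.051 ]
cover front -0.049341044442384255 ztop 0.12231880627068385
cover x mid [-0.0231  0.0223] -0.0003739876948864758
```

Emit:
arm_command(
  rows=[
    {"xyz":[0.0006,-0.0014,0.005],"gripper":0.045,"delta_rot":[0.0035,0,0]},
    {"xyz":[0,0,0.01],"gripper":0.045,"delta_rot":[0,0,0]},
    {"xyz":[0,0,0.005],"gripper":0.045,"delta_rot":[0,0,0]},
    {"xyz":[0,0,0],"gripper":0.045,"delta_rot":[0,0,0]},
    {"xyz":[0,0,0],"gripper":0.045,"delta_rot":[0,0,0]},
    {"xyz":[0,0,0],"gripper":0.045,"delta_rot":[0,0,0]},
    {"xyz":[0,0,0],"gripper":0.045,"delta_rot":[0,0,0]},
  ],
)

```text
time: 10.5
tool_pos: [0.5016, -0.1167, 0.067]
tcp_rot: [-2.434, -1.985, 0.003]
wrist_force: [-0.5, -0.0, -1.4]
width: 0.566
```

```bash
python3 -c "
from h import *
plan([.5029,-.117,.066],78.46); c=snap('wrist','w12.png'); plan([.5029,-.117,.066],78.46)
c=snap('scene','s12.png'); cv2.imwrite('pics/s12z.png',cv2.resize(c['pixels'][120:240,200:360,::-1],None,fx=5,fy=5,interpolation=cv2.INTER_CUBIC))"; python3 chk.py w12
```

```text
t 10.5 p [ 0.50156 -0.11667  0.06699] yaw 78.40991041260905 tilt z [-0.00226 -0.00043 -1.     ] F [-0.50805 -0.002   -1.41166] w 0.5656003526185038
shift in current tool axes [-0.00006  0.00139  0.00098] in target tool axes [-0.00006  0.00138  0.00099] rot [-0.00212  0.00087 -0.00088]
t 10.55 p [ 0.50152 -0.11666  0.06698] yaw 78.40910870768089 tilt z [-0.00227 -0.0004  -1.     ] F [-0.74203  0.63423 -1.156  ] w 0.5637010656737899
shift in current tool axes [-0.00006  0.00142  0.00098] in target tool axes [-0.00006  0.00142  0.00098] rot [-0.00214  0.00084 -0.00089]
[[166.     239.     324.      -0.0212   0.0174  -0.0019  -0.0488]
 [168.     235.     334.      -0.0231   0.022   -0.0006  -0.0479]
 [170.     235.     335.      -0.0231   0.0225  -0.0003  -0.047 ]
 [172.     235.     335.      -0.0232   0.0225  -0.0003  -0.046 ]
 [174.     235.     334.      -0.0232   0.0221  -0.0006  -0.0451]
 [176.     235.     335.      -0.0232   0.0226  -0.0003  -0.0442]
 [178.     235.     335.      -0.0233   0.0226  -0.0003  -0.0433]
 [180.     235.     334.      -0.0233   0.0222  -0.0006  -0.0423]]
front row [166. 166. 165. 166. 166. 166. 166. 166. 166. 166. 166. 166. 166. 166. 166. 166. 166. 166. 166. 166. 166. 166. 166. 166.] y [-0.049  -0.049  -0.0494 -0.049  -0.049  -0.049  -0.049  -0.049  -0.049  -0.049  -0.049  -0.049  -0.049  -0.049  -0.049  -0.049  -0.049  -0.049  -0.049
 -0.049  -0.049  -0.049  -0.049  -0.049 ] slope [ 0.0026 -0.049 ]
cover front -0.050146739793899595 ztop 0.10097743017715112
cover x mid [-0.0231  0.0224] -0.00034242622437978575
```

View pics/s12z.png

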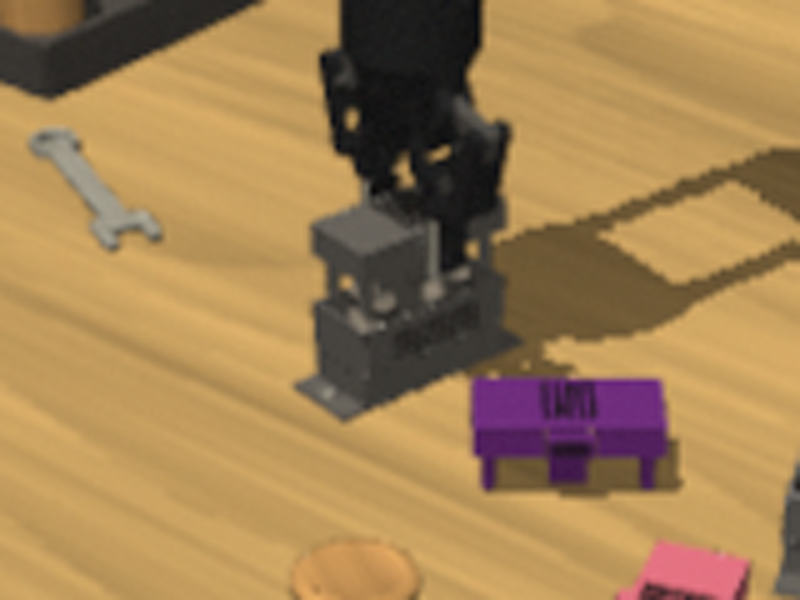

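View pics/w12.png

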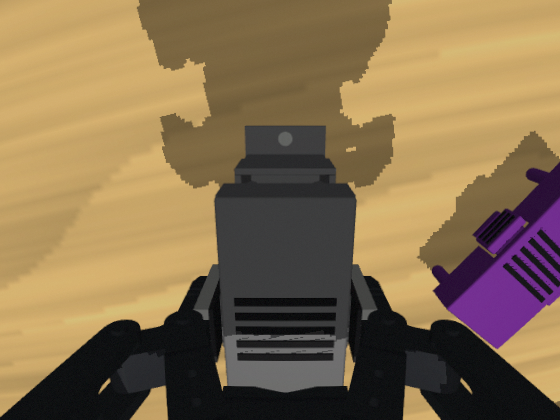

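The lateral fit is good: x within 0.1 mm, and the cover sits about 1 mm too near the robot along its length. I'll correct that and start the pins in, watching the force.

Emit:
arm_command(
  rows=[
    {"xyz":[0,0.001,0],"gripper":0.045,"delta_rot":[-0.001,0,0]},
    {"xyz":[0,0,0],"gripper":0.045,"delta_rot":[0,0,0]},
    {"xyz":[0,0,0.001],"gripper":0.045,"delta_rot":[0,0,0]},
    {"xyz":[0,0,0.001],"gripper":0.045,"delta_rot":[0,0,0]},
    {"xyz":[0,0,0],"gripper":0.045,"delta_rot":[0,0,0]},
    {"xyz":[0,0,0],"gripper":0.045,"delta_rot":[0,0,0]},
  ],
)

```text
time: 11.2
tool_pos: [0.5021, -0.1167, 0.0646]
tcp_rot: [-2.434, -1.985, 0.003]
wrist_force: [-0.2, 0.1, -0.4]
width: 0.565
```

```bash
python3 -c "
from h import *
plan([.5029,-.117,.066],78.46); c=snap('wrist','w13.png'); plan([.5029,-.117,.066],78.46)"; python3 chk.py w13
```

```text
t 11.2 p [ 0.50211 -0.11675  0.06456] yaw 78.4100010560886 tilt z [-0.00212 -0.00037 -1.     ] F [-0.23373  0.06656 -0.39546] w 0.5649477354614962
shift in current tool axes [-0.00009  0.00082 -0.00145] in target tool axes [-0.00009  0.00082 -0.00144] rot [-0.002    0.00078 -0.00087]
t 11.25 p [ 0.50215 -0.11675  0.06461] yaw 78.41233727033142 tilt z [-0.00203 -0.0004  -1.     ] F [ 0.68755  0.11466 -0.69457] w 0.5656352655516468
shift in current tool axes [-0.0001   0.00078 -0.00139] in target tool axes [-0.0001   0.00078 -0.00139] rot [-0.00191  0.0008  -0.00083]
[[166.     236.     334.      -0.0223   0.0216  -0.0003  -0.0493]
 [168.     234.     335.      -0.0232   0.0221  -0.0005  -0.0484]
 [170.     234.     336.      -0.0232   0.0226  -0.0003  -0.0475]
 [172.     234.     336.      -0.0233   0.0226  -0.0003  -0.0466]
 [174.     235.     335.      -0.0229   0.0222  -0.0003  -0.0457]
 [176.     234.     335.      -0.0233   0.0222  -0.0005  -0.0448]
 [178.     234.     335.      -0.0234   0.0223  -0.0005  -0.0439]
 [180.     234.     335.      -0.0234   0.0223  -0.0005  -0.043 ]]
front row [166. 165. 165. 166. 165. 165. 166. 166. 165. 166. 165. 166. 166. 165. 166. 166. 166. 165. 166. 165. 165. 165. 165. 166.] y [-0.0495 -0.05   -0.05   -0.0495 -0.05   -0.05   -0.0495 -0.0495 -0.05   -0.0495 -0.05   -0.0495 -0.0495 -0.05   -0.0495 -0.0495 -0.0495 -0.05   -0.0495
 -0.05   -0.05   -0.05   -0.05   -0.0495] slope [-0.0014 -0.0498]
cover front -0.049892776519941756 ztop 0.09854449888188756
cover x mid [-0.0231  0.0224] -0.00034297348621696046
```

The cover is now aligned within about 0.2 mm, so I'll descend slowly.

Emit:
arm_command(
  rows=[
    {"xyz":[0,0,0.001],"gripper":0.045,"delta_rot":[0,0,0]},
    {"xyz":[0,0,0.001],"gripper":0.045,"delta_rot":[0,0,0]},
    {"xyz":[0,0,0.0005],"gripper":0.045,"delta_rot":[0,0,0]},
    {"xyz":[0,0,0],"gripper":0.045,"delta_rot":[0,0,0]},
  ],
)

```text
time: 11.65
tool_pos: [0.5021, -0.1168, 0.062]
tcp_rot: [-2.434, -1.985, 0.003]
wrist_force: [0.1, 0.4, -0.8]
width: 0.564
```

Emit:
arm_command(
  rows=[
    {"xyz":[0,0,0.001],"gripper":0.045,"delta_rot":[0,0,0]},
    {"xyz":[0,0,0.001],"gripper":0.045,"delta_rot":[0,0,0]},
    {"xyz":[0,0,0],"gripper":0.045,"delta_rot":[0,0,0]},
  ],
)

```text
time: 11.95
tool_pos: [0.5021, -0.1167, 0.06]
tcp_rot: [-2.434, -1.985, 0.003]
wrist_force: [-0.2, 0.5, -0.7]
width: 0.563
```

Emit:
arm_command(
  rows=[
    {"xyz":[0,0,0.001],"gripper":0.045,"delta_rot":[0,0,0]},
    {"xyz":[0,0,0.001],"gripper":0.045,"delta_rot":[0,0,0]},
    {"xyz":[0,0,0],"gripper":0.045,"delta_rot":[0,0,0]},
  ],
)

```text
time: 12.25
tool_pos: [0.5021, -0.1167, 0.058]
tcp_rot: [-2.434, -1.985, 0.003]
wrist_force: [-0.2, 0.1, -0.6]
width: 0.566
```

Emit:
arm_command(
  rows=[
    {"xyz":[0,0,0.0015],"gripper":0.045,"delta_rot":[0,0,0]},
    {"xyz":[0,0,0.0015],"gripper":0.045,"delta_rot":[0,0,0]},
    {"xyz":[0,0,0],"gripper":0.045,"delta_rot":[0,0,0]},
  ],
)

```text
time: 12.55
tool_pos: [0.5019, -0.1167, 0.0549]
tcp_rot: [-2.433, -1.985, 0.003]
wrist_force: [-1.0, -0.4, -0.5]
width: 0.565
```

Emit:
arm_command(
  rows=[
    {"xyz":[0,0,0.0015],"gripper":0.045,"delta_rot":[0,0,0]},
    {"xyz":[0,0,0.0015],"gripper":0.045,"delta_rot":[0,0,0]},
    {"xyz":[0,0,0],"gripper":0.045,"delta_rot":[0,0,0]},
  ],
)

```text
time: 12.85
tool_pos: [0.502, -0.1167, 0.0519]
tcp_rot: [-2.433, -1.985, 0.003]
wrist_force: [-0.5, 0.8, -0.7]
width: 0.563
```

```bash
python3 -c "
from h import *
c=snap('scene','s14.png'); cv2.imwrite('pics/s14z.png',cv2.resize(c['pixels'][120:240,200:360,::-1],None,fx=5,fy=5,interpolation=cv2.INTER_CUBIC))
plan([.5029,-.117,.066],78.46)"
```

```text
t 12.9 p [ 0.50203 -0.11673  0.052  ] yaw 78.4146221234424 tilt z [-0.00222 -0.00036 -1.     ] F [-0.72169  0.77803 -0.37387] w 0.5647745739230883
shift in current tool axes [-0.0001   0.00087 -0.01401] in target tool axes [-0.00009  0.0009  -0.014  ] rot [-0.0021   0.0008  -0.00079]
```

View pics/s14z.png

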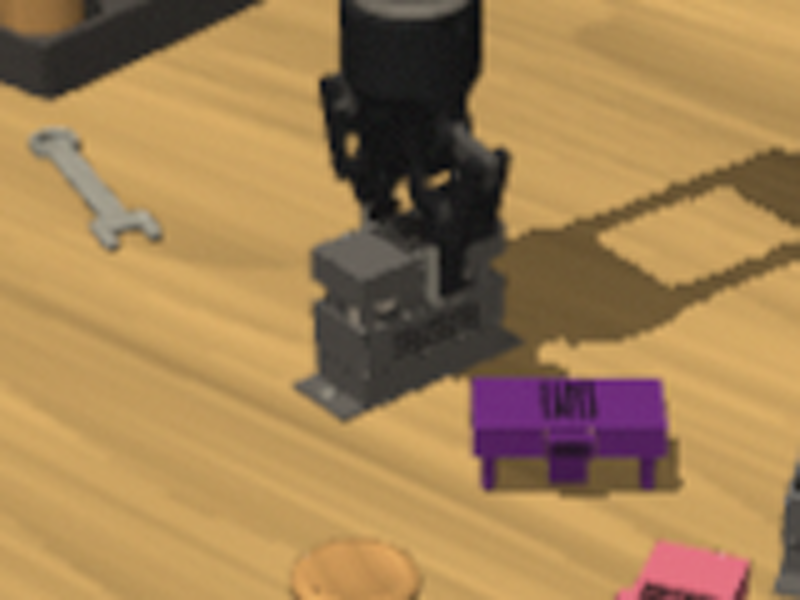

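The zoomed scene view shows the pins inside the box, with the cover at zoomed (405,260), level and about 14 mm above home. The force is about zero, so I'll carry on down.

Emit:
arm_command(
  rows=[
    {"xyz":[0,0,0.0015],"gripper":0.045,"delta_rot":[0,0,0]},
    {"xyz":[0,0,0.0015],"gripper":0.045,"delta_rot":[0,0,0]},
    {"xyz":[0,0,0.0015],"gripper":0.045,"delta_rot":[0,0,0]},
    {"xyz":[0,0,0],"gripper":0.045,"delta_rot":[0,0,0]},
  ],
)

```text
time: 13.3
tool_pos: [0.5019, -0.1167, 0.0474]
tcp_rot: [-2.433, -1.985, 0.003]
wrist_force: [-0.4, 0.4, -1.1]
width: 0.564
```

Emit:
arm_command(
  rows=[
    {"xyz":[0,0,0.0015],"gripper":0.045,"delta_rot":[0,0,0]},
    {"xyz":[0,0,0.0015],"gripper":0.045,"delta_rot":[0,0,0]},
    {"xyz":[0,0,0],"gripper":0.045,"delta_rot":[0,0,0]},
  ],
)

```text
time: 13.6
tool_pos: [0.502, -0.1167, 0.0444]
tcp_rot: [-2.433, -1.985, 0.003]
wrist_force: [-0.7, -0.0, -0.7]
width: 0.566
```

Emit:
arm_command(
  rows=[
    {"xyz":[0,0,0.001],"gripper":0.045,"delta_rot":[0,0,0]},
    {"xyz":[0,0,0.001],"gripper":0.045,"delta_rot":[0,0,0]},
    {"xyz":[0,0,0],"gripper":0.045,"delta_rot":[0,0,0]},
  ],
)

```text
time: 13.9
tool_pos: [0.502, -0.1167, 0.0425]
tcp_rot: [-2.434, -1.985, 0.003]
wrist_force: [0.9, 0.6, -0.1]
width: 0.564
```

Emit:
arm_command(
  rows=[
    {"xyz":[0,0,0.001],"gripper":0.045,"delta_rot":[0,0,0]},
    {"xyz":[0,0,0.001],"gripper":0.045,"delta_rot":[0,0,0]},
    {"xyz":[0,0,0],"gripper":0.045,"delta_rot":[0,0,0]},
  ],
)

```text
time: 14.2
tool_pos: [0.502, -0.1167, 0.0405]
tcp_rot: [-2.434, -1.985, 0.003]
wrist_force: [-0.2, -0.5, -0.7]
width: 0.565
```

Emit:
arm_command(
  rows=[
    {"xyz":[0,0,0.001],"gripper":0.045,"delta_rot":[0,0,0]},
    {"xyz":[0,0,0.0005],"gripper":0.045,"delta_rot":[0,0,0]},
    {"xyz":[0,0,0],"gripper":0.045,"delta_rot":[0,0,0]},
  ],
)

```text
time: 14.5
tool_pos: [0.5021, -0.1168, 0.0391]
tcp_rot: [-2.434, -1.985, 0.003]
wrist_force: [1.0, -0.3, -0.9]
width: 0.564
```

```bash
python3 -c "
from h import *
plan([.5029,-.117,.037],78.46); c=snap('wrist','w15.png'); plan([.5029,-.117,.037],78.46); P=cloud(c); print(np.median(P[230:290,250:320,2]))"; python3 chk.py w15|tail -5
```

```text
t 14.5 p [ 0.50207 -0.11676  0.03907] yaw 78.41073763549396 tilt z [-0.00208 -0.00041 -1.     ] F [ 0.96335 -0.34732 -0.85887] w 0.5644584872231159
shift in current tool axes [-0.00007  0.00086  0.00207] in target tool axes [-0.00007  0.00086  0.00207] rot [-0.00196  0.00082 -0.00086]
t 14.55 p [ 0.50213 -0.11678  0.03913] yaw 78.40649201502536 tilt z [-0.00194 -0.00041 -1.     ] F [-0.03975  0.47879 -0.64405] w 0.5626308958550089
shift in current tool axes [-0.00006  0.0008   0.00213] in target tool axes [-0.00006  0.00079  0.00213] rot [-0.00182  0.00079 -0.00093]
0.07308263611207805
 [180.     225.     344.      -0.0231   0.022   -0.0005  -0.049 ]]
front row [178. 178. 177. 178. 178. 178. 178. 178. 178. 179. 178. 178. 179. 178. 178. 178. 178. 178. 178. 178. 178. 178. 178. 178.] y [-0.0499 -0.0499 -0.0503 -0.0499 -0.0499 -0.0499 -0.0499 -0.0499 -0.0499 -0.0495 -0.0499 -0.0499 -0.0495 -0.0499 -0.0499 -0.0499 -0.0499 -0.0499 -0.0499
 -0.0499 -0.0499 -0.0499 -0.0499 -0.0499] slope [ 0.0019 -0.0499]
cover front -0.05008465646394973 ztop 0.07308263611207805
cover x mid [-0.023   0.0224] -0.0003213887978559097
```

There is no contact yet. I'll go on in 0.5 mm steps.

Emit:
arm_command(
  rows=[
    {"xyz":[0,0,0.0005],"gripper":0.045,"delta_rot":[0,0,0]},
    {"xyz":[0,0,0.0005],"gripper":0.045,"delta_rot":[0,0,0]},
    {"xyz":[0,0,0],"gripper":0.045,"delta_rot":[0,0,0]},
    {"xyz":[0,0,0],"gripper":0.045,"delta_rot":[0,0,0]},
  ],
)

```text
time: 14.95
tool_pos: [0.5021, -0.1168, 0.0381]
tcp_rot: [-2.434, -1.985, 0.003]
wrist_force: [-0.2, 0.5, -1.3]
width: 0.565
```

Emit:
arm_command(
  rows=[
    {"xyz":[0,0,0.0005],"gripper":0.045,"delta_rot":[0,0,0]},
    {"xyz":[0,0,0.0005],"gripper":0.045,"delta_rot":[0,0,0]},
    {"xyz":[0,0,0],"gripper":0.045,"delta_rot":[0,0,0]},
    {"xyz":[0,0,0],"gripper":0.045,"delta_rot":[0,0,0]},
  ],
)

```text
time: 15.35
tool_pos: [0.5023, -0.1168, 0.0378]
tcp_rot: [-2.434, -1.985, 0.003]
wrist_force: [-2.5, 0.7, 5.5]
width: 0.568
```

There is a stiff contact at TCP z about 0.0378. I'll check the height before pushing harder.

```bash
python3 -c "
from h import *
c=snap('wrist','w16.png'); plan([.5029,-.117,.037],78.46); P=cloud(c); print(np.median(P[230:290,250:320,2]))
H=P[...,2]
for n in ('w6','w9'):
  Q=cloud(np.load(f'pics/{n}.png.npz')); print(n,np.median(Q[230:290,250:320,2]))
c=snap('scene','s16.png'); cv2.imwrite('pics/s16z.png',cv2.resize(c['pixels'][150:220,230:330,::-1],None,fx=8,fy=8,interpolation=cv2.INTER_CUBIC))
"; python3 chk.py w16|tail -5
```

```text
t 15.4 p [ 0.50229 -0.11681  0.03782] yaw 78.4131643406133 tilt z [-0.00176 -0.0005  -1.     ] F [-2.47863  0.79991  6.08739] w 0.5637489529017513
shift in current tool axes [-0.00006  0.00064  0.00082] in target tool axes [-0.00006  0.00064  0.00082] rot [-0.00163  0.00085 -0.00082]
0.07187291701029569
w6 0.07121682357424257
w9 0.20147620988731607
 [180.     225.     345.      -0.0229   0.0222  -0.0003  -0.0492]]
front row [178. 179. 179. 179. 179. 178. 178. 178. 178. 178. 178. 178. 178. 178. 178. 178. 178. 179. 178. 178. 178. 178. 178. 178.] y [-0.0501 -0.0497 -0.0497 -0.0497 -0.0497 -0.0501 -0.0501 -0.0501 -0.0501 -0.0501 -0.0501 -0.0501 -0.0501 -0.0501 -0.0501 -0.0501 -0.0501 -0.0497 -0.0501
 -0.0501 -0.0501 -0.0501 -0.0501 -0.0501] slope [-0.0093 -0.05  ]
cover front -0.04986678632122954 ztop 0.07187291701029569
cover x mid [-0.023   0.0224] -0.00033834833810342436
```

View pics/s16z.png

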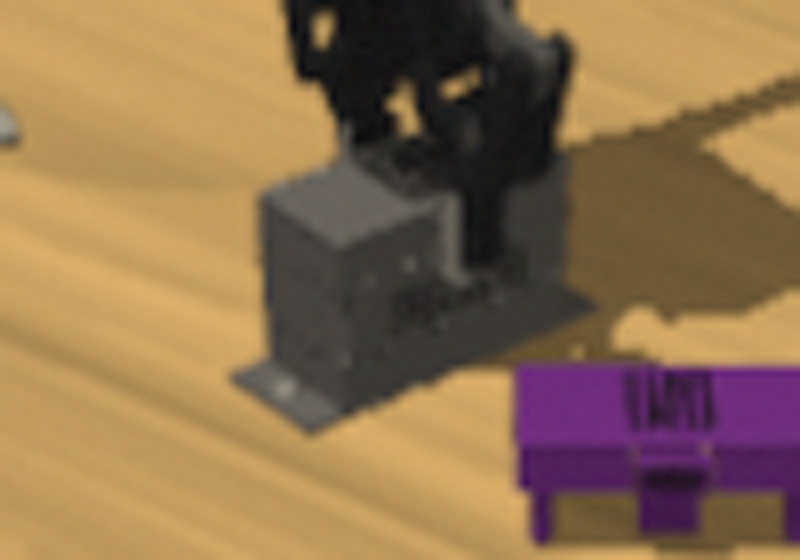

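View pics/w16.png

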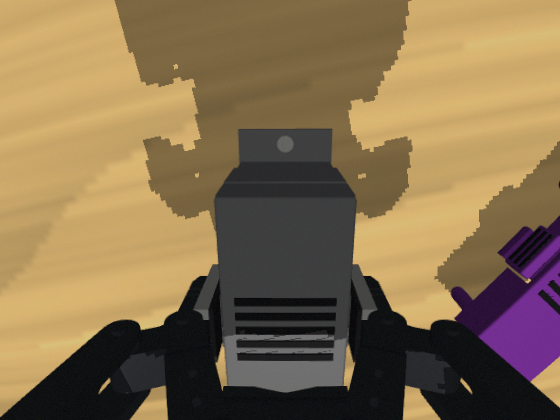

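Emit:
arm_command(
  rows=[
    {"xyz":[0,0,0.0005],"gripper":0.045,"delta_rot":[0,0,0]},
    {"xyz":[0,0,0],"gripper":0.045,"delta_rot":[0,0,0]},
    {"xyz":[0,0,0],"gripper":0.045,"delta_rot":[0,0,0]},
  ],
)

```text
time: 15.75
tool_pos: [0.5023, -0.1168, 0.0378]
tcp_rot: [-2.434, -1.985, 0.003]
wrist_force: [-3.3, 0.6, 8.6]
width: 0.565
```

Emit:
arm_command(
  rows=[
    {"xyz":[0,0,0.0005],"gripper":0.045,"delta_rot":[0,0,0]},
    {"xyz":[0,0,0],"gripper":0.045,"delta_rot":[0,0,0]},
    {"xyz":[0,0,0],"gripper":0.045,"delta_rot":[0,0,0]},
  ],
)

```text
time: 16.05
tool_pos: [0.5023, -0.1168, 0.0377]
tcp_rot: [-2.434, -1.985, 0.003]
wrist_force: [-5.6, 1.3, 11.9]
width: 0.564
```

```bash
python3 -c "
from h import *
c=snap('wrist','w17.png'); plan([.5029,-.117,.037],78.46); P=cloud(c); H=P[...,2]; print(np.median(H[230:290,250:320]),np.median(H[204:225,230:340]),np.median(H[360:380,250:320]))
H=cloud(np.load('pics/w6.png.npz'))[...,2]; print(np.median(H[230:290,250:320]),np.median(H[204:225,230:340]),np.median(H[360:380,250:320]))
"
```

```text
t 16.1 p [ 0.50232 -0.11684  0.03772] yaw 78.41064073650999 tilt z [-0.00191 -0.00047 -1.     ] F [-4.69658  1.34716 11.63312] w 0.5656448771659233
shift in current tool axes [-0.00004  0.0006   0.00072] in target tool axes [-0.00004  0.0006   0.00072] rot [-0.00178  0.00084 -0.00086]
0.07188648359108059 0.07188409473491054 0.07193893422104297
0.07121682357424257 0.07120563959591752 0.0712987579960043
```

Height and stiffness agree with hard rim contact. The cover top reads 0.0719 m against 0.0712 m on the empty box, which matches the rim being 0.5 to 0.7 mm higher, and the press is about 12 N. I'll open the fingers slowly and follow down to cancel the pads' upward swing.

Emit:
arm_command(
  rows=[
    {"xyz":[0,0,0],"gripper":0.049,"delta_rot":[0,0,0]},
    {"xyz":[0,0,0.0003],"gripper":0.0505,"delta_rot":[0,0,0]},
    {"xyz":[0,0,0.0003],"gripper":0.052,"delta_rot":[0,0,0]},
    {"xyz":[0,0,0],"gripper":0.052,"delta_rot":[0,0,0]},
  ],
)

```text
time: 16.5
tool_pos: [0.5026, -0.1169, 0.0369]
tcp_rot: [-2.434, -1.986, 0.002]
wrist_force: [-4.3, 0.5, 8.8]
width: 0.609
```

Emit:
arm_command(
  rows=[
    {"xyz":[0,0,0.0003],"gripper":0.0535,"delta_rot":[0,0,0]},
    {"xyz":[0,0,0.0003],"gripper":0.055,"delta_rot":[0,0,0]},
    {"xyz":[0,0,0],"gripper":0.055,"delta_rot":[0,0,0]},
  ],
)

```text
time: 16.8
tool_pos: [0.5028, -0.117, 0.0361]
tcp_rot: [2.434, 1.986, -0.002]
wrist_force: [-1.9, 1.0, 6.7]
width: 0.642
```

```bash
python3 -c "
from h import *
c=snap('wrist','w18.png'); plan([.5029,-.117,.037],78.46); P=cloud(c); H=P[...,2]; print(np.median(H[230:290,250:320]),np.median(H[204:225,230:340]),np.median(H[360:380,250:320]))
"
```

```text
t 16.85 p [ 0.50278 -0.117    0.03605] yaw 78.40873813437449 tilt z [-0.00078 -0.0008  -1.     ] F [-1.97446  1.0589   6.50448] w 0.6493097205300868
shift in current tool axes [ 0.00002  0.00011 -0.00095] in target tool axes [ 0.00002  0.00012 -0.00095] rot [-0.0006   0.00094 -0.00089]
0.0718831398596044 0.07187938207014485 0.07203052664273818
```

View pics/w18.png

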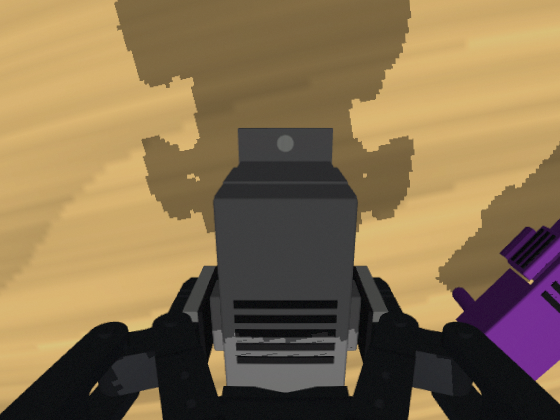

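The tabs are following the pads out, symmetrically, with the cover still at 0.0719 m. I'll continue opening.

Emit:
arm_command(
  rows=[
    {"xyz":[0,0,0.0004],"gripper":0.0565,"delta_rot":[0,0,0]},
    {"xyz":[0,0,0.0004],"gripper":0.058,"delta_rot":[0,0,0]},
    {"xyz":[0,0,0.0003],"gripper":0.0595,"delta_rot":[0,0,0]},
    {"xyz":[0,0,0],"gripper":0.061,"delta_rot":[0,0,0]},
    {"xyz":[0,0,0],"gripper":0.064,"delta_rot":[0,0,0]},
    {"xyz":[0,0,0],"gripper":0.066,"delta_rot":[0,0,0]},
  ],
)

```text
time: 17.45
tool_pos: [0.5019, -0.1167, 0.0335]
tcp_rot: [-2.433, -1.985, 0.003]
wrist_force: [-0.0, 0.1, -0.3]
width: 0.775
```

```bash
python3 -c "
from h import *
c=snap('wrist','w19.png'); plan([.5029,-.117,.037],78.46); P=cloud(c); H=P[...,2]; print(np.median(H[230:290,250:320]),np.median(H[204:225,230:340]),np.median(H[360:380,250:320]))
"
```

```text
t 17.5 p [ 0.50194 -0.11671  0.0336 ] yaw 78.4112680846706 tilt z [-0.00233 -0.0003  -1.     ] F [ 0.02284 -0.3023   0.15204] w 0.7715710430268722
shift in current tool axes [-0.00009  0.00099 -0.0034 ] in target tool axes [-0.00009  0.001   -0.0034 ] rot [-0.00222  0.00076 -0.00085]
0.07189433855640547 0.071852533418194 0.07211432031449946
```

View pics/w19.png

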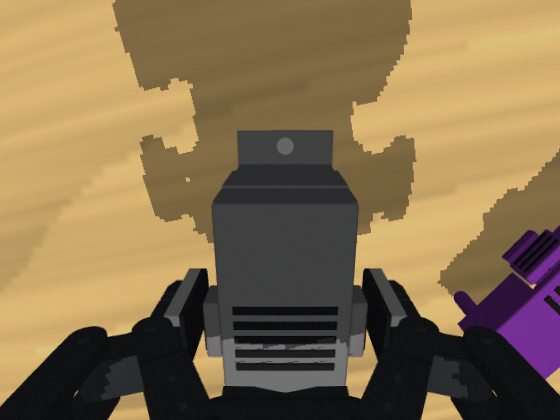

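Both tabs are sprung out at columns about 205 and 365, with the pads clear of them. The cover top is unchanged at 0.0719 m and the force is about zero. I'll retreat upward.

Emit:
arm_command(
  rows=[
    {"xyz":[0,0,0],"gripper":0.075,"delta_rot":[0,0,0]},
    {"xyz":[0,0,0],"gripper":0.08,"delta_rot":[0,0,0]},
    {"xyz":[0,0,-0.005],"gripper":0.08,"delta_rot":[0,0,0]},
    {"xyz":[0,0,-0.015],"gripper":0.08,"delta_rot":[0,0,0]},
    {"xyz":[0,0,-0.03],"gripper":0.08,"delta_rot":[0,0,0]},
    {"xyz":[0,0,-0.04],"gripper":0.08,"delta_rot":[0,0,0]},
    {"xyz":[0,0,-0.04],"gripper":0.08,"delta_rot":[0,0,0]},
    {"xyz":[0,0,0],"gripper":0.08,"delta_rot":[0,0,0]},
    {"xyz":[0,0,0],"gripper":0.08,"delta_rot":[0,0,0]},
  ],
)

```text
time: 18.4
tool_pos: [0.5036, -0.117, 0.1658]
tcp_rot: [2.433, 1.984, 0.001]
wrist_force: [0.4, -0.8, -1.6]
width: 0.938
```

```bash
python3 -c "
from h import *
np.set_printoptions(precision=4,suppress=True,linewidth=150)
c=snap('wrist','w20.png'); plan([.5029,-.117,.037],78.46); P=cloud(c); H=P[...,2]; 
for r in range(110,330,15): print(r,(1000*H[r,235:340:7]).round(1))
c=snap('scene','s20.png'); cv2.imwrite('pics/s20z.png',cv2.resize(c['pixels'][150:250,230:400,::-1],None,fx=4.6,fy=4.6,interpolation=cv2.INTER_CUBIC))
"
```

```text
t 18.45 p [ 0.50228 -0.11673  0.16408] yaw 78.40713101698111 tilt z [-0.00141 -0.0006  -1.     ] F [-0.77402  0.67768 -0.21202] w 0.9363618360817219
shift in current tool axes [-0.00003  0.00082  0.12708] in target tool axes [-0.00014  0.00066  0.12708] rot [-0.00126  0.00087 -0.00092]
110 [0.  1.6 1.7 0.8 0.7 1.6 1.1 0.8 1.7 0.6 0.1 0.1 2.8 1.3 0.1]
125 [  1.5   0.8   1.6   2.3   4.3   4.    4.1 309.5   4.5   5.4   3.5   5.3   1.8   1.    0.1]
140 [ 1.4  0.1  2.6 55.8 55.7 56.4 56.7 57.7 57.3 57.3 56.3 56.8  1.2  1.5  1.6]
155 [ 2.   1.9  0.9 72.7 72.7 72.2 72.  71.7 72.2 71.1 72.6 72.5 70.5  0.4  0.1]
170 [ 1.8  1.3  0.7 71.5 72.7 70.7 71.9 71.4 71.4 71.4 71.4 71.2 -0.1  0.4  1.8]
185 [ 0.2  1.5  1.7 71.1 71.  71.2 72.3 71.2 71.8 72.6 71.3 72.2  1.   1.5  1.3]
200 [ 0.5 64.9 67.1 71.8 71.5 70.9 71.8 72.5 72.3 72.1 71.4 71.8 66.6 67.1  0.7]
215 [ 0.3  1.9 68.2 72.3 73.4 72.8 71.7 72.  72.3 73.2 72.5 71.6 68.  64.3  1.3]
230 [ 0.3  1.   1.  71.7 72.8 73.5 71.4 72.2 73.  71.5 72.3 72.5  0.4  0.6  1.9]
245 [ 0.   0.8 -0.3 71.8 70.9 72.3 71.7 72.7 72.2 72.3 71.1 70.7  1.1  1.9  0.9]
260 [ 0.9  0.4  1.7 71.5 72.  72.1 72.3 73.2 72.4 70.8 71.7 71.6  1.1  0.8  0.8]
275 [ 2.   0.8  0.7 72.2 71.9 71.5 71.4 71.1 71.7 71.5 72.1 72.3  1.5  0.6  0.9]
290 [0.5 1.5 1.7 1.9 0.3 1.6 0.3 0.3 1.3 1.3 1.8 0.9 1.3 2.3 1.9]
305 [ 1.8  2.4  0.7  2.3  0.7  1.3  1.7  1.  -0.3  2.   1.3  0.2  0.3  1.5 -0. ]
320 [ 2.7 -0.2  0.5  1.3  0.9  0.6  1.3  2.1  1.8  1.   1.7  1.3  0.   0.9  0.7]
```

View pics/w20.png

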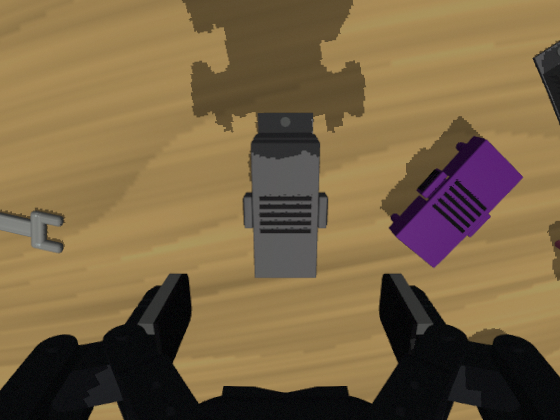

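View pics/s20z.png

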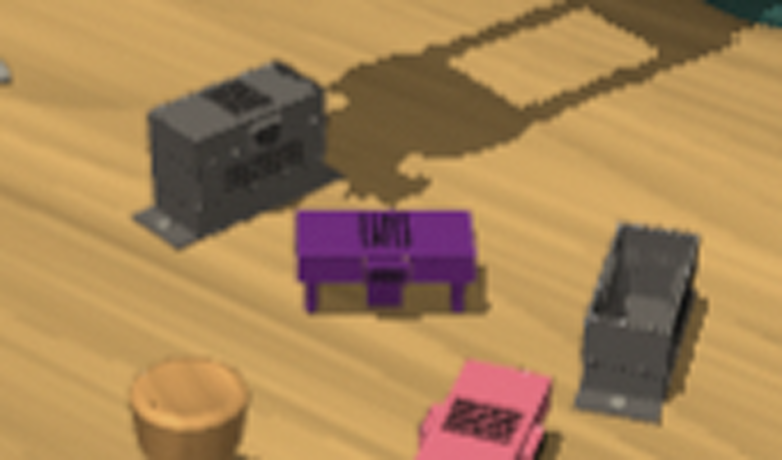

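From above, both tabs are out and symmetric (columns 245 and 327). In the scene view the cover sits flush and level with no gap. I'll check numerically that its top is 20 mm above the rim measured earlier, using the same sensor.

```bash
python3 -c "
from h import *
c=np.load('pics/w10.png.npz');H=cloud(c)[...,2]
m=(H>.046)&(H<.0545); m[170:]=0;m[:22]=0; m[:,:248]=0;m[:,325:]=0
# rim on sides
z=H[m]; z=z[z>.0505]; print('rim',len(z),np.median(z),z.mean(),'cells',np.median(H[(H>.0555)&(H<.062)]))
print('bench',np.median(H[5:180,120:200]))
c=np.load('pics/w20.png.npz');H=cloud(c)[...,2]; print('top now',np.median(H[160:190,258:312]),np.median(H[235:270,258:312]),'bench',np.median(H[100:300,60:180]))
c=np.load('pics/w2.png.npz');H=cloud(c)[...,2]; print('top orig',np.median(H[205:245,260:305]),np.median(H[135:170,260:305]),'bench',np.median(H[300:330,20:100]))
# empty box rim in w20? top-camera comparison
t=read_camera('top'); Q=cloud(t); P=Q.reshape(-1,3)
for n,x,y,a in (('empty',.4848,.1545,22.1),('cover on loaded',.5023,-.1168,-11.6)):
    a=np.radians(a); d=P[:,:2]-[x,y]; l=d@[np.cos(a),np.sin(a)]; w=d@[-np.sin(a),np.cos(a)]
    k=(abs(l)<.045)&(abs(w)<.019)&(P[:,2]>.055); print(n,k.sum(),np.median(P[k,2]) if k.sum() else None)
T0=cloud(np.load('pics/top0.png.npz')).reshape(-1,3); a=np.radians(22.1); d=T0[:,:2]-[.4860,.1545]; l=d@[np.cos(a),np.sin(a)]; w=d@[-np.sin(a),np.cos(a)]; k=(abs(l)<.045)&(abs(w)<.019)&(T0[:,2]>.055); print('orig',np.median(T0[k,2]))
"

```

```text
rim 1948 0.05187763971734077 0.0519129251201941 cells 0.058114494436741715
bench 0.0012356214256548925
top now 0.07184994634882258 0.07182297684955727 bench 0.0012412254053577598
top orig 0.07118198152891514 0.0712530506931694 bench 0.0011910032839773932
empty 2 0.05548001073268405
cover on loaded 1066 0.5462841144163977
orig 0.07030873286669714
```

The rim reads 51.9 mm and the cover top 71.8 mm, a difference of 20.0 mm, so it is fully home. One last check is the tab span.

```bash
python3 -c "
from h import *
for f,rows in (('w2',range(184,200,3)),('w20',range(203,218,3))):
    c=np.load(f'pics/{f}.png.npz');H=cloud(c)[...,2]
    L=[];M=[]
    for r in rows:
        u=np.nonzero((H[r]>.058)&(H[r]<.08))[0]; u=u[(u>235)&(u<335)]; a=world(c,[u.min()-.5,u.max()+.5],[r,r],z=.067); L.append(np.linalg.norm(a[0]-a[1]))
        t=np.nonzero((H[r]>.070)&(H[r]<.08))[0]
    print(f,np.median(L))
"

```

```text
w2 0.06009388874021193
w20 0.060220520849359915
```

The tab span is 60.2 mm now, against 60.1 mm when sprung at the start, measured the same way. Both tabs are out, so I'm handing in.

```bash
python3 -c "
from workcell import bot
print(bot.read_state()['time']); print(bot.finish_job())"
```

```text
18.55
the job is handed in; nothing more can be done
None
```

The cover is off the empty box and fully home on the loaded one, with both tabs sprung back out. I handed the job in at 18.55 s with the gripper open and well clear. I squeezed both tabs fully, lifted the cover off with almost no load, carried it across and eased the pins in. I then pressed it onto the rim with about 12 N, and the highest side load was about 6 N.

Last checks:
- **Seating:** the cover top is 20.0 mm above the loaded box's measured rim, level end to end, and it did not move when I let go.
- **Tabs:** they span 60.2 mm, against 60.1 mm sprung out at the start by the same measurement.
- **Other things on the bench:** I did not go near them, and nothing looked shifted in the final pictures. I did not measure their positions.

Two checks disagreed or failed:
- **Cell springs:** the wrist force never showed the expected 2 to 6 N build-up before the rim contact. The cover also showed no upward spring-back after release. I relied on the measured height, the hard stop and the tab span instead.
- **Top camera:** its last height reading of the cover was useless, because the arm was in the way.

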